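# Gauge the play-gym sleeves and sort them by fit

### The arm

A 7-joint arm with a two-finger parallel gripper is mounted at the origin on the work surface. World frame = base frame: x ahead of the robot, y to its left, z up, the work surface at z = 0. Lengths are in m, angles in rad, forces in N, time in s.
With the tool pointing down it reaches from about 0.4 to 0.75 m from the base axis. Payload 19.5 kg.
Tool frame: the origin (TCP) lies midway between the tips of the shut fingers; the grasp point (between the pads) lies env.grip_point_offset behind it (env.grip_point_offset is the distance from the TCP to the grasp point, in m); z points along the fingers, y is the line along which they close (so a half turn about z gives the same grasp; the last joint's range is limited). The gripper opens to 85 mm and grips with 20 to 120 N. Pads are 22 mm wide; open, the fingers measure 114 mm over their backs; the gripper's body (76 mm by 85 mm) begins 54 mm behind the grasp point. The pads swing forward as they close: fully open they stand 13 mm farther back than shut.
Start: joints at [-1.335, 0.707, -0.028, 1.485, 0.022, 0.951, -0.075], TCP at [0.158, 0.553, 0.231] pointing down, gripper open.
Joint ranges: [-2.71, 2.71], [-0.32, 2.16], [-1.57, 1.52], [0, 2.45], [-1.46, 4.6], [0, 2.02], [-2.83, 2.83]. Speed limits (rad/s): [1.89, 1.89, 2.57, 2.57, 3.01, 3.01, 3.01].

### API

Orientations are given as [roll, pitch, yaw] about the fixed x, y, z axes, in that order (R = Rz(yaw) Ry(pitch) Rx(roll)).
In Python, from rig import env gives the robot as it stands.
- The arm moves only by the tool play_rows, never from a script. Its argument "commands" is a list of rows, each an object with "delta_rot": the turn, a rotation vector about the tool's x, y, z in degrees, a list of three; "offset": the shift along the tool's x, y, z in m, a list of three; "claw": the closure, from 0 (fully open) to 1 (shut). A call has 1 to 8 rows; each row shifts and turns the commanded pose from where the row before left it, along the tool's axes as they then stand; what a row does not reach is not made up. A row lasts 1/12 s, in which the tool goes at most 41.7 mm and 7.16 degrees, less where a joint would pass 70% of its speed; a pose out of reach is approached as far as the arm can. A call with a gripper value outside its range is refused whole. The fingers move at their own pace and stop on an object; "force" is the grip in N (left out, the last holds). Time passes only in rows, so rows that do not move let the fingers close. It gives the time, the measured TCP pose, the force, the opening and the grip force at its end, in the units of the state.
- env.read_state(): the state, without advancing time (a new reading comes with each control period).
- env.grab_frame(name): name is "scene" or "side" or "wrist"; returns a dict with "image" (384x512x3 uint8, red, green, blue), "z_map" (384x512 float32, m along the optical axis (not along the pixel's ray), 0 where there is no reading), "fx", "fy", "cx", "cy" (pixels), "k1" (the pictures are not rectified: a ray, as slopes to the right and down, at radius r is drawn at 1 + k1 r^2 times it, then the intrinsics apply), "eye" and "orientation" of the camera in the world; the wrist camera has in their place "hand_eye" (4x4, takes a point from camera to tool coordinates, whose origin is the TCP and whose axes are the flange's). Camera axes: x right, y up, looking along -z (the intrinsics and any distortion apply to the point x, -y, -z); pixel columns grow to the right and rows downward; lengths in m; the calibration is good to about 2 mm. A picture is of the moment at which its call begins: read the wrist's pose just before it.
- env.hand_in(): hands the job in; it is judged then, once.
The state is a dict: "time_s": time; "qpos": joint angles; "dq": joint speeds; "tau": joint torques, N m; "eef_pos": TCP position; "tool_rot": TCP orientation; "ft_force": force on the tool from outside, world axes, zero at the start; "torque": the same for the moment, N m; "grip_width": finger opening in m; "finger_force": force on a finger pad.
Only numpy, scipy, OpenCV 4.12 (cv2) and the standard library are available. Lean on these libraries where they do the work, as an engineer would, in place of code of your own. Each camera call takes 0.05 s, during which the arm holds its last target. There are 200 camera calls.

### The job

Take the wooden hedgehog from in front of the gauge pin and stand it upright in the middle of the cork coaster. Then try the play-gym sleeves on the pin one after another in the order red, yellow, green, blue (skipping colours that are not there), sliding each on as far as it goes and holding it there for a moment. Put every sleeve that goes fully home against the backplate in the white tray and every one that stops short in the grey tray, each lying on the tray floor and not on another sleeve, and leave the lamp, jar and pacifier alone.

Things in the scene. Friction and masses are not known exactly. Their poses are not given: they have to be found in the camera images.
- gauge: fixed aluminium gauge stand: base plate 115 x 80 x 12 mm, upright backplate 85 mm high and 56 mm wide (y) at its +x end with its front face at x = +30 mm; from this face a level 22 mm square steel pin points to the stand's -x. Origin: underside centre of the base plate; z up
- pin_nose (a point): free end of the gauge pin, on its centre line, 60 mm above the stand's underside, 62 mm in front of the backplate; the last 6 mm of the pin are narrowed to 16 mm square. Axes as the gauge stand. A sleeve too tight stops dead with its centre about 5 mm short of this point (towards -x)
- pin_home (a point): point on the pin's centre line where the centre of a sleeve is when it is fully home against the backplate: 30 mm in front of the backplate, 60 mm above the stand's underside. Axes as the gauge stand; the pin lies along x
- hedgehog: loose wooden hedgehog figure, 140 g, standing in front of the pin: body 72 (x) x 40 (y) x 68 mm high with small spines on top, to 78 mm, and a snout to x = +60 mm; x axis towards the nose, z up, origin at the centre of its underside; can be gripped across its 40 mm (y)
- coaster: fixed round cork coaster, diameter 110 mm, 5 mm thick, lying on the table; origin at the centre of its underside
- white_tray: fixed white open tray, 180 (x) x 210 (y) x 25 mm high, walls and floor 5 mm thick; origin at the centre of its underside: for sleeves that fit
- grey_tray: fixed grey open tray, same size and origin as the white one: for sleeves that are too tight
- lamp: white mushroom night lamp, 130 mm wide, 190 mm high, bystander; origin at the centre of its foot
- jar: sealed glass baby food jar with a green cap, diameter 64 mm, 85 mm high, bystander; origin at its underside
- pacifier: teal pacifier, 44 mm shield with a handle loop, lying with the teat up, 37 mm high, bystander; origin at its underside
- red_1: red wooden sleeve, 60 mm long (x), 40 x 40 mm outside, 26 mm square bore right through along x, 60 g, lying loose; origin at its centre, 20 mm above what it lies on; either end may go on the pin. It may have a hidden glue ridge half-way along the bore that makes it too tight: only trying it on the pin tells. Only one of red_1 and red_2 is present; they look alike
- red_2: red wooden sleeve, 60 mm long (x), 40 x 40 mm outside, 26 mm square bore right through along x, 60 g, lying loose; origin at its centre, 20 mm above what it lies on; either end may go on the pin. It may have a hidden glue ridge half-way along the bore that makes it too tight: only trying it on the pin tells. Only one of red_1 and red_2 is present; they look alike
- yellow_1: yellow wooden sleeve, 60 mm long (x), 40 x 40 mm outside, 26 mm square bore right through along x, 60 g, lying loose; origin at its centre, 20 mm above what it lies on; either end may go on the pin. It may have a hidden glue ridge half-way along the bore that makes it too tight: only trying it on the pin tells. Only one of yellow_1 and yellow_2 is present; they look alike
- yellow_2: yellow wooden sleeve, 60 mm long (x), 40 x 40 mm outside, 26 mm square bore right through along x, 60 g, lying loose; origin at its centre, 20 mm above what it lies on; either end may go on the pin. It may have a hidden glue ridge half-way along the bore that makes it too tight: only trying it on the pin tells. Only one of yellow_1 and yellow_2 is present; they look alike
- green: green wooden sleeve, 60 mm long (x), 40 x 40 mm outside, 26 mm square bore right through along x, 60 g, lying loose; origin at its centre, 20 mm above what it lies on; either end may go on the pin. It may have a hidden glue ridge half-way along the bore that makes it too tight: only trying it on the pin tells. It is absent in some runs
- blue: blue wooden sleeve, 60 mm long (x), 40 x 40 mm outside, 26 mm square bore right through along x, 60 g, lying loose; origin at its centre, 20 mm above what it lies on; either end may go on the pin. It may have a hidden glue ridge half-way along the bore that makes it too tight: only trying it on the pin tells. It is absent in some runs
Things that resemble listed ones, but are neither listed nor needed, are in the scene too. What is shaped like the yellow_2 but black or pink is not meant.

How it is judged:
By the outcome, as a careful person would: the job done as asked, in the order asked, and still so for the second after the job is handed in, with the robot touching nothing.
Of red_1, red_2 only 1 to 1 are there at a start; the rules pass over those that are not, and their reading is None.
Of yellow_1, yellow_2 only 1 to 1 are there at a start; the rules pass over those that are not, and their reading is None.
Of green, blue only 1 to 2 are there at a start; the rules pass over those that are not, and their reading is None.
At some moment in a run one of red_1, red_2, yellow_1, yellow_2, green, blue may be knocked a few centimetres aside while the robot is not near it.
Once in a run the grip may slacken for a moment while it holds something.
It also fails if it takes over 210 s, if anything falls off the work surface, if the arm or the gripper's body presses on something with over 40 N, if the wrist force passes 120 N, or if a joint passes its speed limit or range.

## Working session

There is one attempt and no reset: what is moved stays moved. The work goes in short steps, Python scripts to look and compute and a tool call to move; the robot and the scene stay as the last step left them, time stands still between calls to the robot, and variables do not carry over. Pictures are saved under pics/ and viewed, at most 14 in all, crops included, and the job is handed in when it is done.

Besides the shell and the picture viewer there is one more tool, called after "Request:" as name(argument=value, ...), one argument or row to a line, values as JSON. play_rows: Moves the arm, as the interface text tells. Its arguments: {"type":"object","properties":{"commands":{"type":"array","items":{"type":"object","properties":{"delta_rot":{"type":"array","items":{"type":"number"}},"offset":{"type":"array","items":{"type":"number"}},"claw":{"type":"number"}}}},"force":{"type":"number"}},"required":["commands"]}

```bash
ls; mkdir -p pics
python3 - <<'E'
from rig import env
import cv2,numpy as np
s=env.read_state();print({k:np.round(v,3) for k,v in s.items()},env.grip_point_offset)
for n in("scene","side"):
    f=env.grab_frame(n);np.save(f"/tmp/{n}.npy",f,allow_pickle=True)
    cv2.imwrite(f"pics/{n}0.png",f["image"][:,:,::-1]);print(n,{k:np.round(v,4).tolist() for k,v in f.items() if k not in("image","z_map")})
E
```

```text
pics
{'time_s': np.float64(0.0), 'qpos': array([-1.335,  0.707, -0.028,  1.485,  0.022,  0.951, -0.075]), 'dq': array([ 0.   ,  0.   ,  0.002, -0.001,  0.001, -0.   , -0.003]), 'tau': array([-0.0000e+00, -8.8322e+01,  1.2350e+00, -2.3615e+01,  1.7000e-02,
        7.0000e-03, -0.0000e+00]), 'eef_pos': array([0.158, 0.553, 0.231]), 'tool_rot': array([-3.14 ,  0.   ,  2.864]), 'ft_force': array([-0.287,  0.053, -0.23 ]), 'torque': array([0.019, 0.009, 0.01 ]), 'finger_force': np.float64(0.0), 'grip_width': np.float64(0.086)} 0.0187
scene {'fx': 491.3577, 'fy': 491.3577, 'cx': 248.0676, 'cy': 188.8909, 'k1': -0.0584, 'eye': [1.4631, -0.4887, 1.2322], 'orientation': [0.7512, 0.005, 1.1149]}
side {'fx': 381.3628, 'fy': 381.3628, 'cx': 255.4687, 'cy': 188.7137, 'k1': -0.0328, 'eye': [0.1202, -0.811, 0.8644], 'orientation': [0.8373, 0.0218, -0.4495]}
```

View pics/scene0.png

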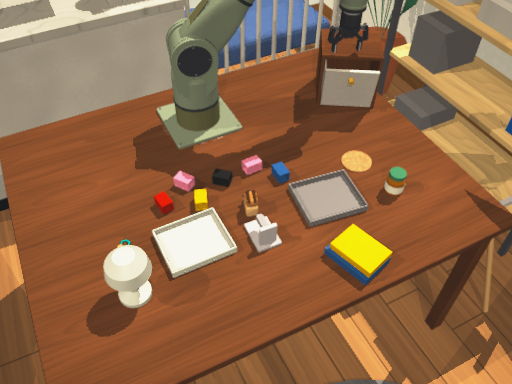

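View pics/side0.png

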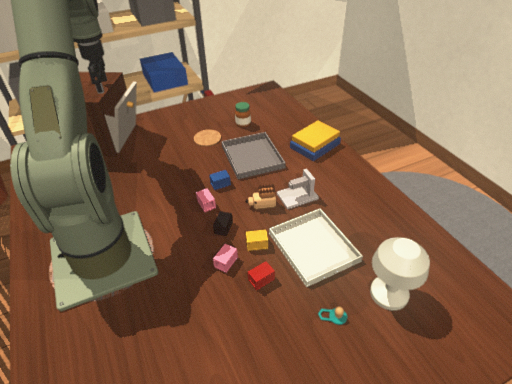

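```bash
cat > h.py <<'E'
import numpy as np,cv2
from scipy.spatial.transform import Rotation as Ro
def pose(f,s=None):
    if "eye" in f: return Ro.from_euler("xyz",f["orientation"]).as_matrix(),np.array(f["eye"])
    R=Ro.from_euler("xyz",s["tool_rot"]).as_matrix();H=np.array(f["hand_eye"])
    return R@H[:3,:3],R@H[:3,3]+s["eef_pos"]
def slopes(f,uv):
    d=(np.asarray(uv,float)-[f["cx"],f["cy"]])/[f["fx"],f["fy"]];u=d.copy()
    for _ in range(8): u=d/(1+f["k1"]*(u**2).sum(-1,keepdims=True))
    return u
def cloud(f,s=None):
    h,w=f["z_map"].shape;vv,uu=np.mgrid[:h,:w]
    m=slopes(f,np.stack([uu,vv],-1));z=f["z_map"]
    R,t=pose(f,s);P=np.stack([m[...,0]*z,-m[...,1]*z,-z],-1)@R.T+t
    P[z<=0]=np.nan;return P
def onplane(f,uv,zp,s=None):
    m=slopes(f,uv);R,t=pose(f,s);d=np.concatenate([m,-np.ones_like(m[...,:1])],-1)*[1,-1,1]@R.T
    return t+d*((zp-t[2])/d[...,2])[...,None]
def hsv(f): return cv2.cvtColor(f["image"],cv2.COLOR_RGB2HSV)
COL={"red":((0,200,90),(4,255,255)),"yellow":((24,180,110),(32,255,255)),"blue":((104,170,70),(116,255,255)),"green":((45,120,40),(85,255,255)),"pink":((160,60,120),(178,200,255))}
def mask(f,c): return cv2.inRange(hsv(f),*COL[c])
def blobs(m,amin=25):
    n,l,st,ce=cv2.connectedComponentsWithStats(m)
    return [(l==i,ce[i],st[i,4]) for i in range(1,n) if st[i,4]>=amin]
def rect(P): 
    (c,wh,a)=cv2.minAreaRect(P[:,:2].astype(np.float32)*1000)
    if wh[0]<wh[1]: wh=wh[::-1];a+=90
    return np.round(c,1),np.round(wh,1),round((a+90)%180-90,1)
E
cat > a.py <<'E'
from h import *
for n in("scene","side"):
    f=np.load(f"/tmp/{n}.npy",allow_pickle=True).item();P=cloud(f)
    z=P[...,2];print(n,"table z",np.nanmedian(z[200:300,100:300]))
    for c in COL:
        for b,ce,a in blobs(mask(f,c)):
            Q=P[b&~np.isnan(z)]
            if len(Q)<10: continue
            zt=np.percentile(Q[:,2],90);T=Q[Q[:,2]>zt-.006]
            print(c,ce.round(0),a,"ztop",zt.round(3),*rect(T))
E
python3 a.py
```

```text
scene table z 0.002022151390643989
red [163. 202.] 276 ztop 0.044 [ 378.4 -273.1] [60.  37.4] 6.6
yellow [200. 196.] 164 ztop 0.044 [ 419.8 -157.5] [63.8 36.6] -21.7
yellow [361. 248.] 1480 ztop 0.058 [833.1 184.3] [150.5 111.1] 17.1
blue [509. 127.] 49 ztop -0.158 [ 453.1 1314.2] [11.1  9.3] -56.6
blue [280. 169.] 122 ztop 0.044 [427. 137.] [57.9 34.7] -5.1
pink [251. 165.] 249 ztop 0.042 [346.3  67.9] [58.2 42.2] -80.7
pink [184. 181.] 261 ztop 0.042 [ 315.2 -177. ] [61.1 42.6] 37.4
side table z 0.0017065802374356953
red [258. 274.] 213 ztop 0.042 [ 373.7 -275.5] [57.7 40.1] 6.7
yellow [312. 135.] 363 ztop 0.059 [817.6 180.3] [112.8 104.7] 19.6
yellow [257. 236.] 128 ztop 0.042 [ 417.9 -160.1] [56.5 38.4] -21.9
green [333. 317.] 186 ztop 0.008 [ 483.8 -448.7] [65.8 35.2] -42.5
pink [206. 200.] 296 ztop 0.042 [343.7  65.7] [63.9 39.6] -86.4
pink [225. 258.] 447 ztop 0.042 [ 312.5 -177.8] [61.1 40.4] 32.9
```

```bash
cat > b.py <<'E'
from h import *
def band(P,c,r,lo,hi):
    m=(np.hypot(P[:,0]-c[0],P[:,1]-c[1])<r)&(P[:,2]>lo)&(P[:,2]<hi);return P[m]
A=[]
for n,px in(("scene",dict(g=(263,236),h=(250,203),wt=(194,241),gt=(327,197),co=(356,161),jar=(396,180),pac=(125,244))),("side",dict(g=(300,190),h=(265,196),wt=(315,246),gt=(254,155),co=(207,137),jar=(243,113),pac=(333,317)))):
    f=np.load(f"/tmp/{n}.npy",allow_pickle=True).item();P=cloud(f)
    print(n,{k:P[v[1],v[0]].round(3).tolist() for k,v in px.items()})
    Q=P.reshape(-1,3);k=np.isfinite(Q[:,0]);Q=Q[k]
    C=np.hstack([Q,f["image"].reshape(-1,3)[k]]);A.append(C)
    g=P[px["g"][1],px["g"][0]]
    for lo,hi in((.009,.017),(.06,.075),(.078,.1)):
        b=band(Q,g,.11,lo,hi); 
        if len(b)>8: print(" gauge band",lo,hi,len(b),*rect(b))
    for t in("wt","gt"):
        c=P[px[t][1],px[t][0]];b=band(Q,c,.17,.019,.032);print(" ",t,len(b),*rect(b),"floor",c[2].round(4))
    hs=hsv(f);m=cv2.inRange(hs,(12,90,150),(22,200,255))
    for b,ce,a in blobs(m,150):
        q=P[b];q=q[np.isfinite(q[:,0])];print(" tan",ce.round(),a,np.nanmedian(q[:,2]).round(3),*rect(q))
D=np.vstack(A)
# orthographic view, 1mm/px, x right 0.3..0.8, y up -.4 .. .4
im=np.zeros((560,640,3),np.uint8);D=D[np.argsort(D[:,2])]
u=((D[:,0]-.3)*1100).astype(int);v=((.25-D[:,1])*1100).astype(int)
k=(u>=0)&(u<640)&(v>=0)&(v<560)
im[v[k],u[k]]=D[k][:,5:2:-1];cv2.imwrite("pics/orth.png",cv2.dilate(im,np.ones((2,2))))
s=np.load("/tmp/scene.npy",allow_pickle=True).item()["image"][140:290,130:380,::-1]
cv2.imwrite("pics/crop1.png",cv2.resize(s,None,fx=3.2,fy=3.2,interpolation=cv2.INTER_CUBIC))
E
python3 b.py
```

```text
scene {'g': [0.667, -0.055, 0.055], 'h': [0.536, -0.034, 0.061], 'wt': [0.556, -0.238, 0.004], 'gt': [0.588, 0.228, 0.012], 'co': [0.478, 0.423, 0.001], 'jar': [0.669, 0.437, 0.073], 'pac': [0.468, -0.436, -0.0]}
 gauge band 0.009 0.017 354 [625.2 -50.1] [192.  131.5] 67.5
 gauge band 0.06 0.075 147 [632.5 -34.9] [80.8 57.5] -2.5
 gauge band 0.078 0.1 94 [663.1 -36.3] [57.1 17.2] 88.2
  wt 500 [ 524.1 -239.8] [258.5 211.7] 0.8 floor 0.0045
  gt 413 [562.8 226. ] [231.9 222.5] -5.6 floor 0.012
 tan [473.  22.] 1355 0.176 [  90.7 1503.2] [547.4 533.7] -0.6
 tan [472.  93.] 4401 -0.206 [ 146.6 1344.1] [818.4 548.7] -23.0
 tan [474. 155.] 3672 -0.587 [ 415.4 1209.9] [1272.7  517.5] -49.6
 tan [356. 161.] 556 0.005 [473.9 428.2] [125.1 112.9] -35.1
 tan [  9. 268.] 1034 -0.749 [-321.4 -944.3] [493.2 112.3] -5.8
 tan [489. 274.] 305 -0.544 [843.3 996.6] [241.6 116.5] -50.4
 tan [363. 344.] 1869 -0.75 [811.9 239. ] [391.3 341.6] 80.9
 tan [484. 331.] 155 -0.752 [1029.   874.1] [73.8 57.8] -2.5
 tan [320. 350.] 254 -0.75 [776.7 176.9] [230.8  30.4] -2.3
 tan [481. 371.] 1645 -0.751 [1173.6  
[... 449 characters left out ...]
1.9 -38.9] [53.6 16. ] 85.9
  wt 637 [ 525.1 -241. ] [252.  213.7] 0.1 floor 0.0065
  gt 370 [627.7 222.8] [264.1 218.4] -6.9 floor 0.0087
 tan [146.  25.] 1273 0.177 [ 558.2 1504.3] [688.6 471.9] 73.8
 tan [ 9. 56.] 183 0.176 [-151.5  961.6] [1617.3   89.1] -82.7
 tan [165.  86.] 971 -0.205 [ 473.  1226.3] [1268.9  480.2] 73.7
 tan [ 14. 116.] 283 -0.203 [-227.4  901.7] [1762.9   85.7] -80.1
 tan [320. 136.] 247 0.054 [856.3 220.5] [220.8 168.7] 17.9
 tan [207. 137.] 363 0.006 [480.  425.3] [117.  108.6] 82.2
 tan [416. 164.] 2116 -0.746 [1531.1  383.5] [1230.9  804.2] 4.1
 tan [262. 201.] 265 0.031 [492.5 -12.2] [98.2 65.6] -70.4
 tan [257. 245.] 182 0.021 [ 415.5 -162.2] [57.9 37. ] -19.1
```

View pics/crop1.png

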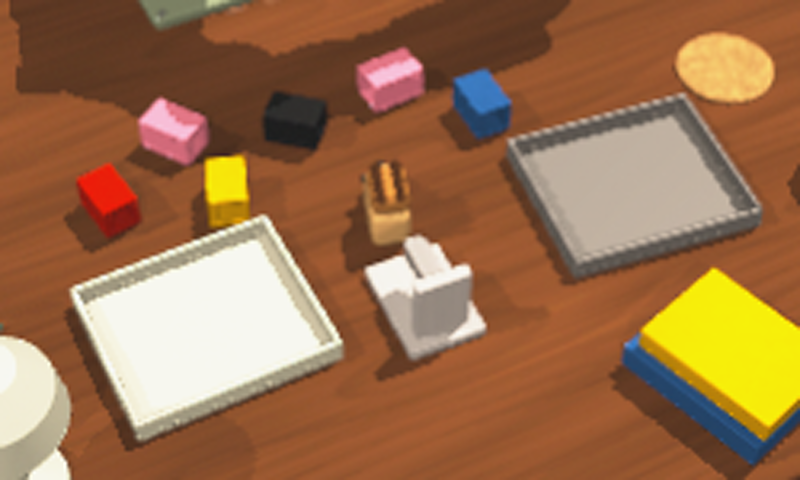

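```bash
cat > p.py <<'E'
import sys;from h import *
from rig import env
def plan(s,tgt,yaw):
    R0=Ro.from_euler("xyz",s["tool_rot"]);y0=np.degrees(s["tool_rot"][2])
    yaw=y0+(yaw-y0+90)%180-90
    R1=Ro.from_euler("xyz",[np.pi,0,np.radians(yaw)])
    o=R0.inv().apply(np.array(tgt)-s["eef_pos"]);r=(R0.inv()*R1).as_rotvec(degrees=True)
    print("OFF mm",(o*1000).round(1),"rows>=%.1f"%(np.linalg.norm(o)/.0417),"ROT",r.round(2),"rows>=%.1f"%(np.linalg.norm(r)/7.16),"q",s["qpos"].round(2),"w",round(float(s["grip_width"]),4),"F",np.round(s["ft_force"],1))
if __name__=="__main__":
    v=list(map(float,sys.argv[1:]));s=env.read_state()
    print("t",s["time_s"],s["eef_pos"].round(4),np.degrees(s["tool_rot"]).round(2))
    for i in range(0,len(v),4): plan(s,v[i:i+3],v[i+3])
E
python3 p.py 0.56 -0.03 0.32 177.5; python3 -c "
from rig import env;f=env.grab_frame('wrist');print(f['hand_eye'],f['fx'])"
```

```text
t 0.1 [0.1576 0.5527 0.2309] [-179.95    0.    164.09]
OFF mm [-546.8 -450.2  -88.7] rows>=17.1 ROT [ -0.05  -0.   -13.41] rows>=1.9 q [-1.33  0.71 -0.03  1.48  0.02  0.95 -0.08] w 0.0853 F [-0.3 -0.9 -0.3]
[[-2.23521110e-04  9.48464527e-01  3.16883245e-01  8.18153676e-02]
 [ 9.99999137e-01 -1.98224204e-04  1.29867877e-03  2.14694212e-04]
 [ 1.29456468e-03  3.16883262e-01 -9.48463664e-01 -1.42429888e-01]
 [ 0.00000000e+00  0.00000000e+00  0.00000000e+00  1.00000000e+00]] 312.55763383701293
```

Request:
play_rows(
  commands=[
    {"offset": [-0.0278, -0.0229, -0.0045], "claw": 0},
    {"offset": [-0.0278, -0.0229, -0.0045], "claw": 0},
    {"offset": [-0.0278, -0.0229, -0.0045], "claw": 0},
    {"offset": [-0.0278, -0.0229, -0.0045], "claw": 0},
    {"offset": [-0.0278, -0.0229, -0.0045], "claw": 0},
    {"offset": [-0.0278, -0.0229, -0.0045], "claw": 0},
    {"offset": [-0.0278, -0.0229, -0.0045], "claw": 0},
  ],
)

```text
invalid input
```

Request:
play_rows(
  commands=[
    {"offset": [-0.0278, -0.0229, -0.0045], "claw": 0},
    {"offset": [-0.0278, -0.0229, -0.0045], "claw": 0},
    {"offset": [-0.0278, -0.0229, -0.0045], "claw": 0},
    {"offset": [-0.0278, -0.0229, -0.0045], "claw": 0},
    {"offset": [-0.0278, -0.0229, -0.0045], "claw": 0},
    {"offset": [-0.0278, -0.0229, -0.0045], "claw": 0},
    {"offset": [-0.0278, -0.0229, -0.0045], "claw": 0},
  ],
)

```text
invalid input
```

Request:
play_rows(
  commands=[
    {"offset": [-0.0278, -0.0229, -0.0045], "claw": 0},
    {"offset": [-0.0278, -0.0229, -0.0045], "claw": 0},
    {"offset": [-0.0278, -0.0229, -0.0045], "claw": 0},
    {"offset": [-0.0278, -0.0229, -0.0045], "claw": 0},
    {"offset": [-0.0278, -0.0229, -0.0045], "claw": 0},
    {"delta_rot": [0, 0, -6.7], "claw": 0},
    {"delta_rot": [0, 0, -6.7], "claw": 0},
    {"claw": 0},
  ],
)

```text
invalid input
```

```bash
cat > w.py <<'E'
import sys;from h import *
from rig import env
def wrist(n):
    s=env.read_state();f=env.grab_frame("wrist");np.save(f"/tmp/w{n}.npy",dict(f=f,s=s),allow_pickle=True)
    cv2.imwrite(f"pics/w{n}.png",f["image"][:,:,::-1]);return f,s
if __name__=="__main__":
    f,s=wrist(sys.argv[1]);print(s["time_s"],s["eef_pos"].round(4),np.degrees(s["tool_rot"]).round(2),s["qpos"].round(2))
E
python3 p.py .56 -.03 .32 177.5; python3 w.py 1
```

```text
t 0.15 [0.1576 0.5528 0.231 ] [-179.95   -0.    164.08]
OFF mm [-546.8 -450.2  -88.7] rows>=17.1 ROT [-5.000e-02 -1.000e-02 -1.342e+01] rows>=1.9 q [-1.33  0.71 -0.03  1.48  0.02  0.95 -0.08] w 0.0854 F [-0.2  0.2  0.3]
0.15 [0.1576 0.5528 0.231 ] [-179.95   -0.    164.08] [-1.33  0.71 -0.03  1.48  0.02  0.95 -0.08]
```

View pics/w1.png

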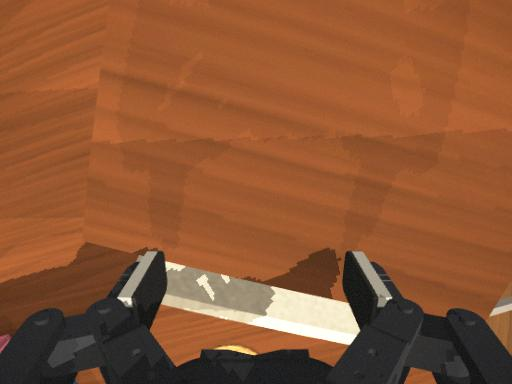

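The view shows bare table with the fingers at the bottom; the moves were refused, probably because every row needs all fields.

Request:
play_rows(
  commands=[
    {"offset": [-0.0278, -0.0229, -0.0045], "delta_rot": [0, 0, 0], "claw": 0},
    {"offset": [-0.0278, -0.0229, -0.0045], "delta_rot": [0, 0, 0], "claw": 0},
    {"offset": [-0.0278, -0.0229, -0.0045], "delta_rot": [0, 0, 0], "claw": 0},
    {"offset": [-0.0278, -0.0229, -0.0045], "delta_rot": [0, 0, 0], "claw": 0},
  ],
)

```text
time_s: 0.53
eef_pos: [0.2401, 0.4328, 0.2494]
tool_rot: [-3.141, 0.0, 2.864]
ft_force: [1.3, 0.2, 0.0]
grip_width: 0.0855
finger_force: 0.0
```

Request:
play_rows(
  commands=[
    {"offset": [-0.0278, -0.0229, -0.0045], "delta_rot": [0, 0, 0], "claw": 0},
    {"offset": [-0.0278, -0.0229, -0.0045], "delta_rot": [0, 0, 0], "claw": 0},
    {"offset": [-0.0278, -0.0229, -0.0045], "delta_rot": [0, 0, 0], "claw": 0},
    {"offset": [-0.0278, -0.0229, -0.0045], "delta_rot": [0, 0, 0], "claw": 0},
    {"offset": [-0.0278, -0.0229, -0.0045], "delta_rot": [0, 0, 0], "claw": 0},
    {"offset": [-0.0278, -0.0229, -0.0045], "delta_rot": [0, 0, 0], "claw": 0},
    {"offset": [-0.0278, -0.0229, -0.0045], "delta_rot": [0, 0, 0], "claw": 0},
    {"offset": [-0.0278, -0.0229, -0.0045], "delta_rot": [0, 0, 0], "claw": 0},
  ],
)

```text
time_s: 1.2
eef_pos: [0.4038, 0.1955, 0.2856]
tool_rot: [-3.142, 0.0, 2.864]
ft_force: [0.4, 0.6, 0.6]
grip_width: 0.0855
finger_force: 0.0
```

Request:
play_rows(
  commands=[
    {"offset": [-0.0278, -0.0229, -0.0045], "delta_rot": [0, 0, 0], "claw": 0},
    {"offset": [-0.0278, -0.0229, -0.0045], "delta_rot": [0, 0, 0], "claw": 0},
    {"offset": [-0.0278, -0.0229, -0.0045], "delta_rot": [0, 0, 0], "claw": 0},
    {"offset": [-0.0278, -0.0229, -0.0045], "delta_rot": [0, 0, 0], "claw": 0},
    {"offset": [-0.0278, -0.0229, -0.0045], "delta_rot": [0, 0, 0], "claw": 0},
    {"offset": [-0.0278, -0.0229, -0.0045], "delta_rot": [0, 0, -6.7], "claw": 0},
    {"offset": [0, 0, 0], "delta_rot": [0, 0, -6.7], "claw": 0},
    {"offset": [0, 0, 0], "delta_rot": [0, 0, 0], "claw": 0},
  ],
)

```text
time_s: 1.87
eef_pos: [0.5263, 0.0177, 0.3119]
tool_rot: [-3.141, -0.0, 3.101]
ft_force: [-0.3, 0.4, 0.2]
grip_width: 0.0856
finger_force: 0.0
```

```bash
python3 p.py .56 -.03 .32 177.5; python3 w.py 1
```

```text
t 1.8667 [0.5263 0.0177 0.3119] [-1.7999e+02 -2.0000e-02  1.7767e+02]
OFF mm [-35.6 -46.3  -8.1] rows>=1.4 ROT [-0.01 -0.02  0.17] rows>=0.0 q [-0.02  0.55 -0.14  1.52  0.08  1.09  1.35] w 0.0856 F [-0.3  0.4  0.2]
1.8667 [0.5263 0.0177 0.3119] [-1.7999e+02 -2.0000e-02  1.7767e+02] [-0.02  0.55 -0.14  1.52  0.08  1.09  1.35]
```

View pics/w1.png

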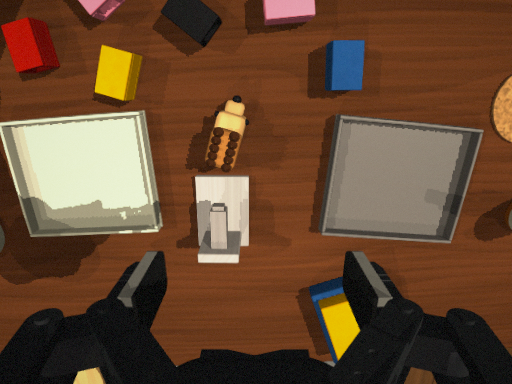

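The wrist view shows the whole site: gauge (222,218), pin (218,222), hedgehog (227,135) nose up/-x, red (30,45), yellow (118,73), blue (345,65), white tray (85,175), grey tray (400,180); black (192,18) and pinks (100,5), (288,10) are decoys, the yellow/blue book (335,315) too. No green sleeve.

```bash
cat > m.py <<'E'
import sys;from h import *
d=np.load(f"/tmp/w{sys.argv[1]}.npy",allow_pickle=True).item();f,s=d["f"],d["s"];P=cloud(f,s);z=P[...,2]
def box(c,r,lo,hi):
    with np.errstate(invalid="ignore"): return (abs(P[...,0]-c[0])<r[0])&(abs(P[...,1]-c[1])<r[1])&(z>lo)&(z<hi)
print("table",np.nanmedian(z[245:260,170:190]).round(4))
for c in("red","yellow","blue"):
    for b,ce,a in blobs(mask(f,c),200):
        Q=P[b&np.isfinite(z)];zt=np.percentile(Q[:,2],80);T=Q[Q[:,2]>zt-.005];print(c,ce.round(),a,"zt",zt.round(4),*rect(T),"median",np.median(T[:,:2],0).round(4))
g=(.625,-.037)
for lo,hi,nm in((.008,.018,"base"),(.064,.078,"pin"),(.08,.092,"back")):
    q=P[box(g,(.09,.06),lo,hi)];
    if len(q)>5: print(nm,len(q),np.median(q[:,2]).round(4),*rect(q),q.min(0).round(4),q.max(0).round(4))
q=P[box((.6,-.037),(.05,.02),.064,.078)];q=q[q[:,0]<.645]
l=cv2.fitLine(q[:,:2].astype(np.float32),cv2.DIST_L2,0,.01,.01).ravel();print("pinline",l.round(4),np.degrees(np.arctan2(l[1],l[0])).round(2))
q=P[box((.505,-.04),(.075,.06),.03,.09)];print("hedge",len(q),*rect(q),"zmax",np.percentile(q[:,2],98).round(4),"cent",q.mean(0).round(4))
for t,c in(("white",(.53,-.24)),("grey",(.56,.226))):
    q=P[box(c,(.15,.15),.018,.035)];print(t,len(q),np.median(q[:,2]).round(4),*rect(q)); q=P[box(c,(.05,.05),-.01,.03)];print(" floor",np.median(q[:,2]).round(4))
E
python3 m.py 1
```

```text
table -0.0006
red [29. 44.] 2132 zt 0.0406 [ 374.2 -273.1] [60.4 41.6] 9.6 median [ 0.3738 -0.2719]
yellow [112.  72.] 1372 zt 0.0408 [ 416.6 -158.9] [58.1 38.5] -19.6 median [ 0.416  -0.1584]
yellow [341. 326.] 1170 zt 0.055 [688.7 111. ] [379.9  47.1] 17.0 median [0.8114 0.1459]
blue [347.  65.] 1523 zt 0.0404 [421.5 137.7] [57.8 39.3] -0.5 median [0.4208 0.1373]
blue [326. 312.] 384 zt 0.0298 [836.9 145.9] [156.1  51.8] 15.4 median [0.7798 0.1259]
base 2639 0.0117 [624.3 -36.1] [115.7  79.6] -2.9 [ 0.5649 -0.0785  0.0081] [0.6836 0.0062 0.0176]
pin 997 0.0707 [601.4 -36.9] [132.9  55.4] -0.3 [ 0.535  -0.0649  0.064 ] [ 0.668 -0.009  0.078]
back 401 0.0845 [661.1 -38. ] [55.7 14.3] 86.7 [ 0.6525 -0.0658  0.0801] [ 0.6696 -0.0099  0.0868]
pinline [ 0.9988 -0.0495  0.6179 -0.0352] -2.84
hedge 1938 [499.7 -18.4] [89.1 46.3] -20.8 zmax 0.0765 cent [ 0.5035 -0.018   0.0583]
white 2658 0.0243 [ 515.5 -240. ] [270.3 216.1] -1.1
 floor 0.005
grey 2270 0.0238 [548.8 220.7] [251.4 234.5] -6.6
 floor 0.0045
```

```bash
python3 p.py .5075 -.021 .12 159.2
python3 - <<'E'
from h import *
for n,c in(("scene",(356,161)),("side",(207,137))):
    f=np.load(f"/tmp/{n}.npy",allow_pickle=True).item();P=cloud(f)
    m=cv2.inRange(hsv(f),(10,80,120),(25,220,255))
    for b,ce,a in blobs(m,200):
        if np.hypot(*(ce-c))<10:
            v,u=np.nonzero(b);q=onplane(f,np.stack([u,v],-1),.005);print(n,a,np.nanmedian(P[b][:,2]),cv2.minEnclosingCircle((q[:,:2]*1000).astype(np.float32)),q.mean(0),cv2.fitEllipse(cv2.convexHull((q[:,:2]*1000).astype(np.float32))))
E
```

```text
t 1.9167 [0.5257 0.019  0.312 ] [ 1.7998e+02 -4.0000e-02  1.7734e+02]
OFF mm [ 16.2 -40.9 192. ] rows>=4.7 ROT [ 0.02 -0.05 18.14] rows>=2.5 q [-0.02  0.55 -0.14  1.52  0.08  1.09  1.35] w 0.085 F [-0.4 -0.4 -1. ]
```

Request:
play_rows(
  commands=[
    {"offset": [0.008, -0.0205, 0.01], "delta_rot": [0, 0, 0], "claw": 0},
    {"offset": [0.008, -0.0205, 0.01], "delta_rot": [0, 0, 0], "claw": 0},
    {"offset": [0, 0, 0.035], "delta_rot": [0, 0, 6], "claw": 0},
    {"offset": [0, 0, 0.035], "delta_rot": [0, 0, 6], "claw": 0},
    {"offset": [0, 0, 0.035], "delta_rot": [0, 0, 6.1], "claw": 0},
    {"offset": [0, 0, 0.035], "delta_rot": [0, 0, 0], "claw": 0},
    {"offset": [0, 0, 0.032], "delta_rot": [0, 0, 0], "claw": 0},
    {"offset": [0, 0, 0], "delta_rot": [0, 0, 0], "claw": 0},
  ],
)

```text
time_s: 2.58
eef_pos: [0.5056, -0.0197, 0.1161]
tool_rot: [-3.139, -0.006, 2.78]
ft_force: [0.3, 0.6, -0.3]
grip_width: 0.0854
finger_force: 0.0
```

```bash
python3 p.py .5075 -.021 .025 159.2; python3 w.py 2; python3 m.py 2 2>&1| grep -E "hedge|blue"
python3 - <<'E'
from h import *
for n,c in(("scene",(356,161)),("side",(207,137))):
    f=np.load(f"/tmp/{n}.npy",allow_pickle=True).item()
    print(n,hsv(f)[c[1]-2:c[1]+3:2,c[0]-8:c[0]+9:4].reshape(-1,3).tolist())
    m=cv2.inRange(hsv(f),(12,0,140),(30,200,255))
    n_,l=cv2.connectedComponents(m);b=l==l[c[1],c[0]]
    v,u=np.nonzero(b);q=onplane(f,np.stack([u,v],-1).astype(float),.005);print(b.sum(),(q.max(0)+q.min(0))/2,q.max(0)-q.min(0),q.mean(0))
E
```

```text
t 2.5833 [ 0.5056 -0.0197  0.1161] [-179.85   -0.37  159.26]
OFF mm [-2.8 -0.3 91.1] rows>=2.2 ROT [-0.15 -0.37  0.06] rows>=0.1 q [-0.    0.79 -0.03  1.86  0.05  0.5   1.13] w 0.0854 F [ 0.3  0.6 -0.3]
2.5833 [ 0.5056 -0.0197  0.1161] [-179.85   -0.37  159.26] [-0.    0.79 -0.03  1.86  0.05  0.5   1.13]
blue [438.  26.] 3180 zt 0.0403 [431.1 137.8] [40.8 39.8] 88.9 median [0.4334 0.1354]
hedge 6371 [498.3 -17.2] [88.7 46.4] -20.8 zmax 0.0763 cent [ 0.5017 -0.0174  0.0575]
scene [[20, 142, 245], [20, 142, 244], [18, 145, 242], [19, 147, 243], [17, 148, 237], [20, 142, 244], [19, 144, 244], [19, 145, 243], [19, 143, 244], [18, 148, 240], [19, 144, 244], [20, 139, 246], [20, 144, 245], [19, 144, 244], [19, 144, 244]]
568 [0.47995165 0.42525811 0.005     ] [0.11578873 0.11828598 0.        ] [0.48052443 0.42258989 0.005     ]
side [[15, 137, 236], [14, 143, 224], [15, 141, 232], [15, 137, 235], [14, 137, 229], [15, 138, 232], [15, 139, 228], [14, 139, 230], [15, 137, 233], [14, 142, 228], [14, 137, 234], [14, 139, 225], [15, 139, 230], [15, 138, 235], [14, 141, 228]]
366 [0.4798022  0.42244087 0.005     ] [1.11207619e-01 1.13452442e-01 2.22044605e-16] [0.47905251 0.42195687 0.005     ]
```

View pics/w2.png

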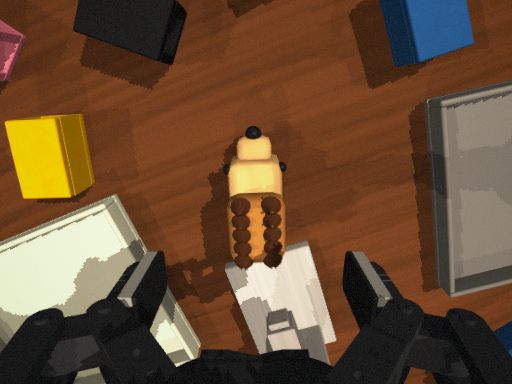

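The hedgehog sits midway between the fingers (257,210), aligned with them; descend and grip.

Request:
play_rows(
  commands=[
    {"offset": [-0.0028, 0, 0.03], "delta_rot": [0, 0.3, 0], "claw": 0},
    {"offset": [0, 0, 0.03], "delta_rot": [0, 0, 0], "claw": 0},
    {"offset": [0, 0, 0.03], "delta_rot": [0, 0, 0], "claw": 0},
    {"offset": [0, 0, 0], "delta_rot": [0, 0, 0], "claw": 0},
    {"offset": [0, 0, 0], "delta_rot": [0, 0, 0], "claw": 0},
  ],
)

```text
time_s: 3.05
eef_pos: [0.5107, -0.0215, 0.0318]
tool_rot: [-3.141, -0.005, 2.781]
ft_force: [0.2, -0.1, 1.0]
grip_width: 0.0854
finger_force: 0.0
```

Request:
play_rows(
  commands=[
    {"offset": [0, 0, 0], "delta_rot": [0, 0, 0], "claw": 1},
    {"offset": [0, 0, 0], "delta_rot": [0, 0, 0], "claw": 1},
    {"offset": [0, 0, 0], "delta_rot": [0, 0, 0], "claw": 1},
    {"offset": [0, 0, 0], "delta_rot": [0, 0, 0], "claw": 1},
    {"offset": [0, 0, 0], "delta_rot": [0, 0, 0], "claw": 1},
    {"offset": [0, 0, 0], "delta_rot": [0, 0, 0], "claw": 1},
    {"offset": [0, 0, 0], "delta_rot": [0, 0, 0], "claw": 1},
    {"offset": [0, 0, 0], "delta_rot": [0, 0, 0], "claw": 1},
  ],
  force=60,
)

```text
time_s: 3.72
eef_pos: [0.511, -0.0219, 0.0317]
tool_rot: [3.141, -0.003, 2.782]
ft_force: [-1.3, 1.5, 21.3]
grip_width: 0.0397
finger_force: 57.2
```

```bash
python3 p.py .480 .423 .15 159.2
```

```text
t 3.7167 [ 0.511  -0.0219  0.0317] [179.97  -0.2  159.39]
OFF mm [ 186.   405.5 -117.5] rows>=11.1 ROT [ 0.03 -0.2   0.19] rows>=0.0 q [-0.    0.95 -0.03  1.88  0.06  0.31  1.13] w 0.0397 F [-1.3  1.5 21.3]
```

Request:
play_rows(
  commands=[
    {"offset": [0, 0, -0.03], "delta_rot": [0, 0.2, 0], "claw": 1},
    {"offset": [0, 0, -0.03], "delta_rot": [0, 0, 0], "claw": 1},
    {"offset": [0, 0, -0.03], "delta_rot": [0, 0, 0], "claw": 1},
    {"offset": [0.014, 0.0312, 0], "delta_rot": [0, 0, 0], "claw": 1},
    {"offset": [0.0139, 0.0312, 0], "delta_rot": [0, 0, 0], "claw": 1},
    {"offset": [0.0139, 0.0312, 0], "delta_rot": [0, 0, 0], "claw": 1},
    {"offset": [0.0139, 0.0312, 0], "delta_rot": [0, 0, 0], "claw": 1},
    {"offset": [0.0139, 0.0312, 0], "delta_rot": [0, 0, 0], "claw": 1},
  ],
)

```text
time_s: 4.38
eef_pos: [0.5005, 0.1501, 0.1215]
tool_rot: [3.141, -0.008, 2.781]
ft_force: [0.4, -0.6, -1.4]
grip_width: 0.0393
finger_force: 61.5
```

Request:
play_rows(
  commands=[
    {"offset": [0.0139, 0.0312, 0], "delta_rot": [0, 0, 0], "claw": 1},
    {"offset": [0.0139, 0.0312, 0], "delta_rot": [0, 0, 0], "claw": 1},
    {"offset": [0.0139, 0.0312, 0], "delta_rot": [0, 0, 0], "claw": 1},
    {"offset": [0.0139, 0.0312, 0], "delta_rot": [0, 0, 0], "claw": 1},
    {"offset": [0.0139, 0.0312, 0], "delta_rot": [0, 0, 0], "claw": 1},
    {"offset": [0.0139, 0.0312, 0], "delta_rot": [0, 0, 0], "claw": 1},
    {"offset": [0, 0, 0], "delta_rot": [0, 0, 0], "claw": 1},
    {"offset": [0, 0, 0], "delta_rot": [0, 0, 0], "claw": 1},
  ],
)

```text
time_s: 5.05
eef_pos: [0.4877, 0.3547, 0.1217]
tool_rot: [3.141, -0.009, 2.784]
ft_force: [0.5, -1.1, -1.7]
grip_width: 0.0395
finger_force: 61.2
```

```bash
python3 p.py .4845 .4218 .037 159.4; python3 w.py 3
```

```text
t 5.05 [0.4877 0.3547 0.1217] [179.98  -0.53 159.54]
OFF mm [25.7 61.7 85. ] rows>=2.6 ROT [ 0.01 -0.53  0.14] rows>=0.1 q [-0.71  0.89  0.07  1.5  -0.09  0.76  0.61] w 0.0395 F [ 0.5 -1.1 -1.7]
5.05 [0.4877 0.3547 0.1217] [179.98  -0.53 159.54] [-0.71  0.89  0.07  1.5  -0.09  0.76  0.61]
```

View pics/w3.png

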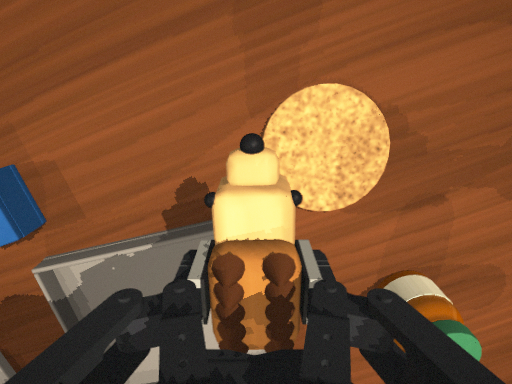

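Run:
```python
from h import *
d=np.load("/tmp/w3.npy",allow_pickle=True).item();f,s=d["f"],d["s"];P=cloud(f,s);z=P[...,2]
m=cv2.inRange(hsv(f),(12,0,140),(30,255,255));n,l=cv2.connectedComponents(m)
b=(l==l[147,328])&(z<.02);v,u=np.nonzero(b);q=onplane(f,np.stack([u,v],-1).astype(float),.005,s)
print("coaster z",np.nanmedian(z[b]),(q.max(0)+q.min(0))/2,q.max(0)-q.min(0))
R=Ro.from_euler("xyz",s["tool_rot"]).as_matrix();T=(P-s["eef_pos"])@R
k=(z>.09)&(abs(T[...,1])<.03)&(np.arange(384)[:,None]<355)&(np.abs(np.arange(512)-254)<42)
for a,b2 in((.09,.125),(.125,.15),(.15,.18)):
    kk=k&(z>a)&(z<=b2);print(a,T[kk].min(0).round(4),T[kk].max(0).round(4))
h=k&(z>.150)
```

```text
coaster z 0.0046935906802511584 [0.54330531 0.37955083 0.005     ] [2.42771860e-01 1.94990412e-01 1.11022302e-16]
0.09 [ 0.0141 -0.0204 -0.003 ] [0.0611 0.0198 0.0254]
0.125 [ 0.0077 -0.0202 -0.0281] [ 0.0378  0.0201 -0.0029]
0.15 [-0.0306 -0.0188 -0.0469] [ 0.0204  0.0181 -0.0281]
```

Run:
```python
from h import *
from p import plan
from rig import env
d=np.load("/tmp/w3.npy",allow_pickle=True).item();f,s=d["f"],d["s"];P=cloud(f,s);z=P[...,2]
m=cv2.inRange(hsv(f),(12,0,140),(30,255,255));n,l=cv2.connectedComponents(m)
b=(l==l[147,328])&(z<.02)&(np.hypot(P[...,0]-.48,P[...,1]-.423)<.075);v,u=np.nonzero(b);q=onplane(f,np.stack([u,v],-1).astype(float),.005,s)
h=cv2.convexHull((q[:,:2]*1000).astype(np.float32))
print((q.max(0)+q.min(0))/2,np.ptp(q,axis=0),cv2.minEnclosingCircle(h))
c=(q.max(0)+q.min(0))/2
plan(env.read_state(),[c[0]+.0014,c[1]-.0005,.037],159.4)
```

```text
[0.48494147 0.42631683 0.005     ] [1.26044185e-01 1.01458430e-01 1.11022302e-16] ((486.0923156738281, 419.020751953125), 64.99176788330078)
OFF mm [26.7 67.4 85. ] rows>=2.7 ROT [-0.02 -0.5   0.02] rows>=0.1 q [-0.71  0.89  0.07  1.5  -0.09  0.76  0.61] w 0.0396 F [ 0.  -0.8 -2.2]
```

Request:
play_rows(
  commands=[
    {"offset": [0.0145, 0.031, 0], "delta_rot": [0, -0.5, 0], "claw": 1},
    {"offset": [0.0145, 0.031, 0], "delta_rot": [0, 0, 0], "claw": 1},
    {"offset": [0, 0, 0.02], "delta_rot": [0, 0, 0], "claw": 1},
    {"offset": [0, 0, 0.02], "delta_rot": [0, 0, 0], "claw": 1},
    {"offset": [0, 0, 0.02], "delta_rot": [0, 0, 0], "claw": 1},
    {"offset": [0, 0, 0.01], "delta_rot": [0, 0, 0], "claw": 1},
    {"offset": [0, 0, 0], "delta_rot": [0, 0, 0], "claw": 1},
    {"offset": [0, 0, 0], "delta_rot": [0, 0, 0], "claw": 1},
  ],
)

```text
time_s: 5.77
eef_pos: [0.4838, 0.4207, 0.0523]
tool_rot: [-3.141, 0.0, 2.781]
ft_force: [0.7, -0.0, -0.9]
grip_width: 0.0393
finger_force: 61.4
```

```bash
python3 p.py .4814 .4233 .037 159.4
```

```text
t 5.7667 [0.4838 0.4207 0.0523] [-1.7999e+02  1.0000e-02  1.5933e+02]
OFF mm [ 3.2  1.6 15.3] rows>=0.4 ROT [-0.01  0.01 -0.07] rows>=0.0 q [-0.8   1.04  0.08  1.38 -0.11  0.72  0.53] w 0.0393 F [ 0.7 -0.  -0.9]
```

Request:
play_rows(
  commands=[
    {"offset": [0.0032, 0.0016, 0.006], "delta_rot": [0, 0, 0], "claw": 1},
    {"offset": [0, 0, 0.006], "delta_rot": [0, 0, 0], "claw": 1},
    {"offset": [0, 0, 0.002], "delta_rot": [0, 0, 0], "claw": 1},
    {"offset": [0, 0, 0], "delta_rot": [0, 0, 0], "claw": 1},
    {"offset": [0, 0, 0], "delta_rot": [0, 0, 0], "claw": 1},
    {"offset": [0, 0, 0], "delta_rot": [0, 0, 0], "claw": 1},
  ],
)

```text
time_s: 6.27
eef_pos: [0.4811, 0.4239, 0.038]
tool_rot: [3.141, 0.0, 2.782]
ft_force: [0.3, -0.6, -1.9]
grip_width: 0.0397
finger_force: 61.4
```

Request:
play_rows(
  commands=[
    {"offset": [0, 0, 0.0015], "delta_rot": [0, 0, 0], "claw": 1},
    {"offset": [0, 0, 0], "delta_rot": [0, 0, 0], "claw": 1},
    {"offset": [0, 0, 0], "delta_rot": [0, 0, 0], "claw": 1},
  ],
)

```text
time_s: 6.52
eef_pos: [0.4813, 0.424, 0.0369]
tool_rot: [3.141, 0.001, 2.782]
ft_force: [-1.2, -0.6, 7.2]
grip_width: 0.0396
finger_force: 61.9
```

Request:
play_rows(
  commands=[
    {"offset": [0, 0, 0], "delta_rot": [0, 0, 0], "claw": 0.4},
    {"offset": [0, 0, 0], "delta_rot": [0, 0, 0], "claw": 0.2},
    {"offset": [0, 0, 0], "delta_rot": [0, 0, 0], "claw": 0},
    {"offset": [0, 0, 0], "delta_rot": [0, 0, 0], "claw": 0},
    {"offset": [0, 0, 0], "delta_rot": [0, 0, 0], "claw": 0},
    {"offset": [0, 0, 0], "delta_rot": [0, 0, 0], "claw": 0},
    {"offset": [0, 0, -0.02], "delta_rot": [0, 0, 0], "claw": 0},
    {"offset": [0, 0, -0.02], "delta_rot": [0, 0, 0], "claw": 0},
  ],
)

```text
time_s: 7.18
eef_pos: [0.4805, 0.4234, 0.0759]
tool_rot: [-3.14, -0.001, 2.782]
ft_force: [-0.3, 0.1, -0.1]
grip_width: 0.0853
finger_force: 0.0
```

Request:
play_rows(
  commands=[
    {"offset": [0, 0, -0.03], "delta_rot": [0, 0, 0], "claw": 0},
    {"offset": [0, 0, -0.03], "delta_rot": [0, 0, 0], "claw": 0},
    {"offset": [0, 0, -0.03], "delta_rot": [0, 0, 0], "claw": 0},
    {"offset": [0, 0, -0.03], "delta_rot": [0, 0, 0], "claw": 0},
    {"offset": [0, 0, 0], "delta_rot": [0, 0, 0], "claw": 0},
  ],
)

```text
time_s: 7.6
eef_pos: [0.4824, 0.425, 0.2018]
tool_rot: [3.135, 0.004, 2.782]
ft_force: [0.3, 0.7, 0.1]
grip_width: 0.0858
finger_force: 0.0
```

```bash
python3 - <<'E'
from h import *
from rig import env
f=env.grab_frame("scene");np.save("/tmp/scene2.npy",f,allow_pickle=True);P=cloud(f);z=P[...,2]
k=(np.hypot(P[...,0]-.48,P[...,1]-.423)<.07)&(z>.04)&(z<.09);print("hedge",*rect(P[k]),np.nanpercentile(z[k],98))
for c in("red","yellow","blue"):
    for b,ce,a in blobs(mask(f,c),60):
        Q=P[b&np.isfinite(z)];zt=np.percentile(Q[:,2],90)
        if ce[0]<300: print(c,ce.round(),*rect(Q[Q[:,2]>zt-.006]))
cv2.imwrite("pics/s2.png",cv2.resize(f["image"][120:260,140:420,::-1],None,fx=2.5,fy=2.5))
E
python3 p.py .374 -.273 .25 8; python3 w.py 4
```

```text
hedge [481.1 421.4] [74.3 42.1] -15.2 0.08089961489634431
red [163. 202.] [ 378.6 -272.5] [65.9 38.5] 8.8
blue [280. 169.] [426.9 136.8] [57.4 34.2] -1.6
t 7.65 [0.4817 0.4245 0.1989] [1.7977e+02 1.2000e-01 1.5938e+02]
OFF mm [-144.9 -690.6  -53.5] rows>=17.0 ROT [  0.19   0.17 -28.62] rows>=4.0 q [-0.82  0.85  0.11  1.26 -0.09  1.03  0.51] w 0.0856 F [-0.2 -0.3 -1.5]
7.65 [0.4817 0.4245 0.1989] [1.7977e+02 1.2000e-01 1.5938e+02] [-0.82  0.85  0.11  1.26 -0.09  1.03  0.51]
```

View pics/w4.png

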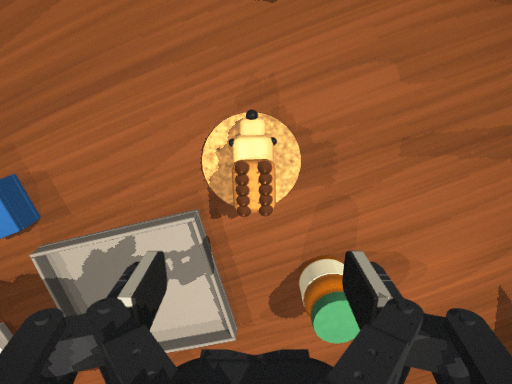

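The hedgehog stands upright on the coaster (coaster ~(251,160), body (253,175) leaning only by perspective; depth gives its centre within 2 mm of the coaster's). On to red.

Request:
play_rows(
  commands=[
    {"offset": [-0.0073, -0.0345, -0.003], "delta_rot": [0, 0, 0], "claw": 0},
    {"offset": [-0.0073, -0.0345, -0.003], "delta_rot": [0, 0, 0], "claw": 0},
    {"offset": [-0.0073, -0.0345, -0.003], "delta_rot": [0, 0, 0], "claw": 0},
    {"offset": [-0.0073, -0.0345, -0.003], "delta_rot": [0, 0, 0], "claw": 0},
    {"offset": [-0.0073, -0.0345, -0.003], "delta_rot": [0, 0, 0], "claw": 0},
    {"offset": [-0.0073, -0.0345, -0.003], "delta_rot": [0, 0, 0], "claw": 0},
    {"offset": [-0.0073, -0.0345, -0.003], "delta_rot": [0, 0, 0], "claw": 0},
    {"offset": [-0.0073, -0.0345, -0.003], "delta_rot": [0, 0, 0], "claw": 0},
  ],
)

```text
time_s: 8.37
eef_pos: [0.4374, 0.1434, 0.2195]
tool_rot: [-3.14, -0.001, 2.782]
ft_force: [1.1, 0.0, 0.3]
grip_width: 0.0851
finger_force: 0.0
```

Request:
play_rows(
  commands=[
    {"offset": [-0.0073, -0.0345, -0.003], "delta_rot": [0, 0, 0], "claw": 0},
    {"offset": [-0.0073, -0.0345, -0.003], "delta_rot": [0, 0, 0], "claw": 0},
    {"offset": [-0.0073, -0.0345, -0.003], "delta_rot": [0, 0, 0], "claw": 0},
    {"offset": [-0.0073, -0.0345, -0.003], "delta_rot": [0, 0, 0], "claw": 0},
    {"offset": [-0.0073, -0.0345, -0.003], "delta_rot": [0, 0, 0], "claw": 0},
    {"offset": [-0.0073, -0.0345, -0.003], "delta_rot": [0, 0, 0], "claw": 0},
    {"offset": [-0.0073, -0.0345, -0.003], "delta_rot": [0, 0, 0], "claw": 0},
    {"offset": [-0.0073, -0.0345, -0.003], "delta_rot": [0, 0, 0], "claw": 0},
  ],
)

```text
time_s: 9.03
eef_pos: [0.3949, -0.1354, 0.2437]
tool_rot: [-3.141, -0.002, 2.782]
ft_force: [1.2, 0.2, -0.6]
grip_width: 0.0856
finger_force: 0.0
```

Request:
play_rows(
  commands=[
    {"offset": [-0.0073, -0.0345, -0.003], "delta_rot": [0, 0, 0], "claw": 0},
    {"offset": [-0.0073, -0.0345, -0.003], "delta_rot": [0, 0, 0], "claw": 0},
    {"offset": [0, 0, 0], "delta_rot": [0, 0, -7.1], "claw": 0},
    {"offset": [0, 0, 0], "delta_rot": [0, 0, -7.1], "claw": 0},
    {"offset": [0, 0, 0], "delta_rot": [0, 0, -7.1], "claw": 0},
    {"offset": [0, 0, 0], "delta_rot": [0, 0, -7.1], "claw": 0},
    {"offset": [0, 0, 0], "delta_rot": [0, 0, 0], "claw": 0},
  ],
)

```text
time_s: 9.62
eef_pos: [0.3848, -0.2036, 0.2495]
tool_rot: [3.14, -0.001, -3.0]
ft_force: [0.3, -0.1, 0.7]
grip_width: 0.0853
finger_force: 0.0
```

```bash
python3 p.py .374 -.273 .15 8; python3 w.py 5; python3 m.py 5 | grep -E "red|yellow"
```

```text
t 9.6167 [ 0.3848 -0.2036  0.2495] [ 1.7993e+02 -6.0000e-02 -1.7187e+02]
OFF mm [ 20.4 -67.3  99.4] rows>=2.9 ROT [ 0.07 -0.06  0.13] rows>=0.0 q [ 0.52  0.48 -0.17  1.93  0.11  0.74  2.  ] w 0.0853 F [ 0.3 -0.1  0.7]
9.6167 [ 0.3848 -0.2036  0.2495] [ 1.7993e+02 -6.0000e-02 -1.7187e+02] [ 0.52  0.48 -0.17  1.93  0.11  0.74  2.  ]
red [196. 142.] 2090 zt 0.0403 [ 373.9 -273.8] [59.6 40.2] 9.2 median [ 0.3726 -0.2735]
yellow [288. 193.] 1453 zt 0.0403 [ 416.9 -158.7] [58.3 38.2] -18.6 median [ 0.416  -0.1589]Traceback (most recent call last):
  File "m.py", line 15, in <module>
    q=P[box((.505,-.04),(.075,.06),.03,.09)];print("hedge",len(q),*rect(q),"zmax",np.percentile(q[:,2],98).round(4),"cent",q.mean(0).round(4))
                                                                                  ~~~~~~~~~~~~~^^^^^^^^^^^
    return _quantile_unchecked(
        a, q, axis, out, overwrite_input, method, keepdims, weights)
    return _ureduce(a,
                    func=_quantile_ureduce_func,
    ...<5 lines>...
                    overwrite_input=overwrite_input,
                    method=method)
    r = func(a, **kwargs)
    result = _quantile(arr,
                       quantiles=q,
    ...<2 lines>...
                       out=out,
                       weights=wgt)
    slices_having_nans = np.isnan(arr[-1, ...])
                                  ~~~^^^^^^^^^
IndexError: index -1 is out of bounds for axis 0 with size 0
```

```bash
sed -i 's/^q=P\[box((.505/sys.exit()\n&/' m.py; python3 p.py .374 -.2738 .08 9.2
```

```text
t 9.6667 [ 0.3849 -0.2036  0.2496] [ 1.7994e+02 -6.0000e-02 -1.7234e+02]
OFF mm [ 20.  -68.3 169.5] rows>=4.4 ROT [ 0.06 -0.06 -1.54] rows>=0.2 q [ 0.52  0.48 -0.16  1.93  0.11  0.74  1.99] w 0.0852 F [ 0.2 -0.5 -0.5]
```

Request:
play_rows(
  commands=[
    {"offset": [0.01, -0.034, 0.01], "delta_rot": [0, 0, -1.5], "claw": 0},
    {"offset": [0.01, -0.0343, 0.01], "delta_rot": [0, 0, 0], "claw": 0},
    {"offset": [0, 0, 0.03], "delta_rot": [0, 0, 0], "claw": 0},
    {"offset": [0, 0, 0.03], "delta_rot": [0, 0, 0], "claw": 0},
    {"offset": [0, 0, 0.03], "delta_rot": [0, 0, 0], "claw": 0},
    {"offset": [0, 0, 0.03], "delta_rot": [0, 0, 0], "claw": 0},
    {"offset": [0, 0, 0.02], "delta_rot": [0, 0, 0], "claw": 0},
    {"offset": [0, 0, 0], "delta_rot": [0, 0, 0], "claw": 0},
  ],
)

```text
time_s: 10.33
eef_pos: [0.3743, -0.2731, 0.087]
tool_rot: [3.139, -0.004, -2.983]
ft_force: [0.2, -0.2, -0.5]
grip_width: 0.0854
finger_force: 0.0
```

```bash
python3 p.py .374 -.2738 .008 9.2; python3 w.py 6; python3 m.py 6 | grep -E "red"
```

```text
t 10.3333 [ 0.3743 -0.2731  0.087 ] [ 179.82   -0.25 -170.94]
OFF mm [ 0.  -0.8 79. ] rows>=1.9 ROT [ 0.18 -0.25 -0.14] rows>=0.0 q [ 0.61  0.81 -0.09  2.03  0.21  0.32  2.08] w 0.0854 F [ 0.2 -0.2 -0.5]
10.3333 [ 0.3743 -0.2731  0.087 ] [ 179.82   -0.25 -170.94] [ 0.61  0.81 -0.09  2.03  0.21  0.32  2.08]
red [253. 209.] 5713 zt 0.0402 [ 374.3 -273.7] [59.9 40. ] 8.8 median [ 0.3715 -0.2741]Traceback (most recent call last):
  File "m.py", line 14, in <module>
    l=cv2.fitLine(q[:,:2].astype(np.float32),cv2.DIST_L2,0,.01,.01).ravel();print("pinline",l.round(4),np.degrees(np.arctan2(l[1],l[0])).round(2))
      ~~~~~~~~~~~^^^^^^^^^^^^^^^^^^^^^^^^^^^^^^^^^^^^^^^^^^^^^^^^^^
cv2.error: OpenCV(4.12.0) /io/opencv/modules/imgproc/src/linefit.cpp:50: error: (-215:Assertion failed) count > 0 in function 'fitLine2D_wods'
```

Request:
play_rows(
  commands=[
    {"offset": [0, -0.0007, 0.025], "delta_rot": [0, -0.2, 0], "claw": 0},
    {"offset": [0, 0, 0.025], "delta_rot": [0, 0, 0], "claw": 0},
    {"offset": [0, 0, 0.02], "delta_rot": [0, 0, 0], "claw": 0},
    {"offset": [0, 0, 0.007], "delta_rot": [0, 0, 0], "claw": 0},
    {"offset": [0, 0, 0], "delta_rot": [0, 0, 0], "claw": 0},
    {"offset": [0, 0, 0], "delta_rot": [0, 0, 0], "claw": 0},
  ],
)

```text
time_s: 10.88
eef_pos: [0.3762, -0.2751, 0.0145]
tool_rot: [-3.141, 0.004, -2.981]
ft_force: [0.8, -0.2, 1.1]
grip_width: 0.085
finger_force: 0.0
```

Request:
play_rows(
  commands=[
    {"offset": [0, 0, 0], "delta_rot": [0, 0, 0], "claw": 1},
    {"offset": [0, 0, 0], "delta_rot": [0, 0, 0], "claw": 1},
    {"offset": [0, 0, 0], "delta_rot": [0, 0, 0], "claw": 1},
    {"offset": [0, 0, 0], "delta_rot": [0, 0, 0], "claw": 1},
    {"offset": [0, 0, 0], "delta_rot": [0, 0, 0], "claw": 1},
    {"offset": [0, 0, 0], "delta_rot": [0, 0, 0], "claw": 1},
    {"offset": [0, 0, 0], "delta_rot": [0, 0, 0], "claw": 1},
    {"offset": [0, 0, 0], "delta_rot": [0, 0, 0], "claw": 1},
  ],
  force=60,
)

```text
time_s: 11.55
eef_pos: [0.3761, -0.275, 0.0141]
tool_rot: [-3.141, 0.004, -2.98]
ft_force: [-0.5, 0.4, 17.4]
grip_width: 0.0392
finger_force: 59.7
```

Request:
play_rows(
  commands=[
    {"offset": [0, 0, -0.03], "delta_rot": [0, 0, 0], "claw": 1},
    {"offset": [0, 0, -0.03], "delta_rot": [0, 0, 0], "claw": 1},
    {"offset": [0, 0, -0.03], "delta_rot": [0, 0, 0], "claw": 1},
    {"offset": [0, 0, -0.03], "delta_rot": [0, 0, 6], "claw": 1},
    {"offset": [0, 0, 0], "delta_rot": [0, 0, 6.1], "claw": 1},
    {"offset": [0, 0, 0], "delta_rot": [0, 0, 0], "claw": 1},
    {"offset": [0, 0, 0], "delta_rot": [0, 0, 0], "claw": 1},
  ],
)

```text
time_s: 12.13
eef_pos: [0.3754, -0.2748, 0.1332]
tool_rot: [3.141, 0.003, 3.096]
ft_force: [-0.4, 0.1, -0.7]
grip_width: 0.0388
finger_force: 61.4
```

```bash
python3 p.py .525 -.031 .13 -2.87
```

```text
t 12.1333 [ 0.3754 -0.2748  0.1332] [179.98   0.18 177.37]
OFF mm [-138.3  250.4    3.8] rows>=6.9 ROT [0.03 0.18 0.24] rows>=0.0 q [ 0.61  0.72 -0.08  1.99  0.11  0.43  1.97] w 0.0388 F [-0.4  0.1 -0.7]
```

Request:
play_rows(
  commands=[
    {"offset": [-0.0173, 0.0313, 0], "delta_rot": [0, 0, 0.2], "claw": 1},
    {"offset": [-0.0173, 0.0313, 0], "delta_rot": [0, 0, 0], "claw": 1},
    {"offset": [-0.0173, 0.0313, 0], "delta_rot": [0, 0, 0], "claw": 1},
    {"offset": [-0.0173, 0.0313, 0], "delta_rot": [0, 0, 0], "claw": 1},
    {"offset": [-0.0173, 0.0313, 0], "delta_rot": [0, 0, 0], "claw": 1},
    {"offset": [-0.0173, 0.0313, 0], "delta_rot": [0, 0, 0], "claw": 1},
    {"offset": [-0.0173, 0.0313, 0], "delta_rot": [0, 0, 0], "claw": 1},
    {"offset": [-0.0173, 0.0313, 0.004], "delta_rot": [0, 0, 0], "claw": 1},
  ],
)

```text
time_s: 12.8
eef_pos: [0.5271, -0.0303, 0.1293]
tool_rot: [3.141, 0.002, 3.093]
ft_force: [1.4, -0.6, 0.3]
grip_width: 0.039
finger_force: 61.4
```

Request:
play_rows(
  commands=[
    {"offset": [0, 0, 0], "delta_rot": [0, 0, 0], "claw": 1},
    {"offset": [0, 0, 0], "delta_rot": [0, 0, 0], "claw": 1},
  ],
)

```text
time_s: 12.97
eef_pos: [0.5266, -0.0303, 0.1285]
tool_rot: [3.141, 0.001, 3.096]
ft_force: [-0.3, -1.0, -0.9]
grip_width: 0.0389
finger_force: 61.4
```

```bash
python3 p.py .5285 -.031 .0541 -2.87 ; python3 w.py 7
```

```text
t 12.9667 [ 0.5266 -0.0303  0.1285] [1.7997e+02 6.0000e-02 1.7736e+02]
OFF mm [-1.9 -0.6 74.4] rows>=1.8 ROT [0.03 0.06 0.23] rows>=0.0 q [-0.01  0.79  0.02  1.78 -0.02  0.57  1.55] w 0.0389 F [-0.3 -1.  -0.9]
12.9667 [ 0.5266 -0.0303  0.1285] [1.7997e+02 6.0000e-02 1.7736e+02] [-0.01  0.79  0.02  1.78 -0.02  0.57  1.55]
```

View pics/w7.png

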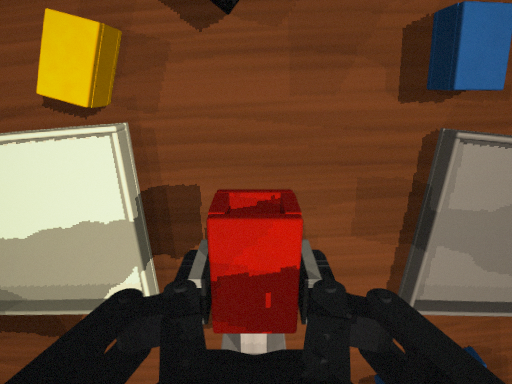

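The red sleeve is held level (255,260) with its bore end visible at the top (255,205); the pin is hidden beneath it.

```bash
cat > sl.py <<'E'
import sys;from h import *
d=np.load(f"/tmp/w{sys.argv[1]}.npy",allow_pickle=True).item();f,s=d["f"],d["s"];P=cloud(f,s)
R=Ro.from_euler("xyz",s["tool_rot"]).as_matrix();T=(P-s["eef_pos"])@R
b=max(blobs(mask(f,sys.argv[2])),key=lambda t:t[2]*(abs(t[1][0]-255)<80))[0]&np.isfinite(P[...,2])
Q=T[b];zt=np.percentile(Q[:,2],15);Q=Q[Q[:,2]<zt+.006];A=np.c_[Q[:,:2],np.ones(len(Q))];c=np.linalg.lstsq(A,Q[:,2],rcond=None)[0]
print("top centre tool",rect(Q),"ztop at centre",c[2].round(4),"tilt deg x,y",np.degrees(np.arctan(c[:2])).round(2))
E
python3 sl.py 7 red
```

```text
top centre tool (array([ 1.7, -0.1]), array([59.9, 39.8]), 0.3) ztop at centre -0.0255 tilt deg x,y [0.23 0.  ]
```

Request:
play_rows(
  commands=[
    {"offset": [-0.002, -0.0006, 0.025], "delta_rot": [0, 0, 0.2], "claw": 1},
    {"offset": [0, 0, 0.025], "delta_rot": [0, 0, 0], "claw": 1},
    {"offset": [0, 0, 0.02], "delta_rot": [0, 0, 0], "claw": 1},
    {"offset": [0, 0, 0.004], "delta_rot": [0, 0, 0], "claw": 1},
    {"offset": [0, 0, 0], "delta_rot": [0, 0, 0], "claw": 1},
    {"offset": [0, 0, 0], "delta_rot": [0, 0, 0], "claw": 1},
    {"offset": [0, 0, 0], "delta_rot": [0, 0, 0], "claw": 1},
  ],
)

```text
time_s: 13.6
eef_pos: [0.5294, -0.0331, 0.0571]
tool_rot: [3.141, 0.005, 3.085]
ft_force: [-0.3, 0.3, -0.5]
grip_width: 0.0389
finger_force: 61.4
```

```bash
python3 p.py .558 -.0325 .0544 -2.87
```

```text
t 13.6 [ 0.5294 -0.0331  0.0571] [179.97   0.27 176.78]
OFF mm [-28.5   2.2   2.8] rows>=0.7 ROT [ 0.03  0.27 -0.35] rows>=0.1 q [-0.    0.91  0.01  1.82 -0.03  0.41  1.54] w 0.0389 F [-0.3  0.3 -0.5]
```

Request:
play_rows(
  commands=[
    {"offset": [-0.008, 0.0022, 0.0027], "delta_rot": [0, 0.2, -0.3], "claw": 1},
    {"offset": [-0.008, 0, 0], "delta_rot": [0, 0, 0], "claw": 1},
    {"offset": [-0.008, 0, 0], "delta_rot": [0, 0, 0], "claw": 1},
    {"offset": [0, 0, 0], "delta_rot": [0, 0, 0], "claw": 1},
    {"offset": [0, 0, 0], "delta_rot": [0, 0, 0], "claw": 1},
    {"offset": [0, 0, 0], "delta_rot": [0, 0, 0], "claw": 1},
  ],
)

```text
time_s: 14.1
eef_pos: [0.5528, -0.0318, 0.0538]
tool_rot: [3.141, 0.0, 3.091]
ft_force: [0.4, 0.5, -0.9]
grip_width: 0.0392
finger_force: 61.4
```

```bash
python3 p.py .558 -.0326 .0544 -2.87
python3 - <<'E'
from h import *
from rig import env
f=env.grab_frame("side");np.save("/tmp/side3.npy",f,allow_pickle=True)
g=env.grab_frame("scene")
a=cv2.resize(f["image"][140:250,210:350,::-1],None,fx=2.85,fy=2.85,interpolation=cv2.INTER_CUBIC);b=cv2.resize(g["image"][170:280,200:340,::-1],None,fx=2.85,fy=2.85,interpolation=cv2.INTER_CUBIC)
cv2.imwrite("pics/ins1.png",np.hstack([a,b]))
E
```

```text
t 14.1 [ 0.5528 -0.0318  0.0538] [1.7996e+02 1.0000e-02 1.7708e+02]
OFF mm [-5.3 -0.5 -0.6] rows>=0.1 ROT [ 0.04  0.01 -0.05] rows>=0.0 q [-0.01  0.94  0.01  1.73 -0.03  0.47  1.54] w 0.0392 F [ 0.4  0.5 -0.9]
```

View pics/ins1.png

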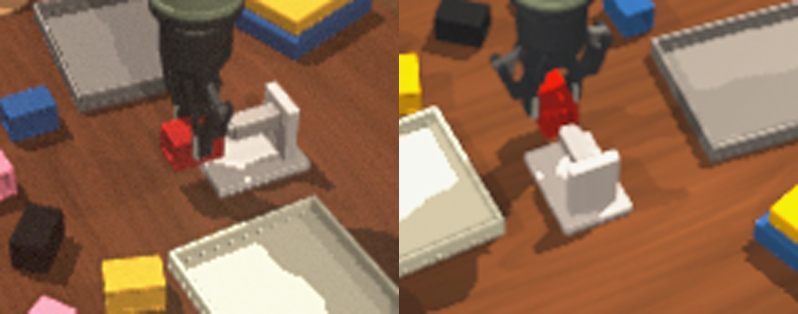

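Aligned in both views (sleeve (195,140) left, (560,105) right, just before the pin). Insert.

Request:
play_rows(
  commands=[
    {"offset": [-0.005, -0.0003, -0.0003], "delta_rot": [0, 0, 0], "claw": 1},
    {"offset": [-0.005, 0, 0], "delta_rot": [0, 0, 0], "claw": 1},
    {"offset": [-0.005, 0, 0], "delta_rot": [0, 0, 0], "claw": 1},
    {"offset": [-0.005, 0, 0], "delta_rot": [0, 0, 0], "claw": 1},
    {"offset": [-0.005, 0, 0], "delta_rot": [0, 0, 0], "claw": 1},
    {"offset": [-0.004, 0, 0], "delta_rot": [0, 0, 0], "claw": 1},
    {"offset": [0, 0, 0], "delta_rot": [0, 0, 0], "claw": 1},
    {"offset": [0, 0, 0], "delta_rot": [0, 0, 0], "claw": 1},
  ],
)

```text
time_s: 14.87
eef_pos: [0.582, -0.0335, 0.0534]
tool_rot: [3.141, -0.0, 3.091]
ft_force: [-1.2, -0.3, -0.5]
grip_width: 0.0389
finger_force: 61.4
```

Request:
play_rows(
  commands=[
    {"offset": [-0.002, 0, 0], "delta_rot": [0, 0, 0], "claw": 1},
    {"offset": [-0.002, 0, 0], "delta_rot": [0, 0, 0], "claw": 1},
    {"offset": [-0.002, 0, 0], "delta_rot": [0, 0, 0], "claw": 1},
    {"offset": [-0.002, 0, 0], "delta_rot": [0, 0, 0], "claw": 1},
    {"offset": [-0.002, 0, 0], "delta_rot": [0, 0, 0], "claw": 1},
    {"offset": [0, 0, 0], "delta_rot": [0, 0, 0], "claw": 1},
  ],
)

```text
time_s: 15.37
eef_pos: [0.5924, -0.034, 0.0536]
tool_rot: [3.141, 0.0, 3.091]
ft_force: [-0.5, 0.9, -0.9]
grip_width: 0.039
finger_force: 61.4
```

```bash
python3 p.py .626 -.036 .0544 -2.87
```

```text
t 15.3667 [ 0.5924 -0.034   0.0536] [1.7996e+02 1.0000e-02 1.7708e+02]
OFF mm [-33.7  -0.2  -0.8] rows>=0.8 ROT [ 0.04  0.01 -0.05] rows>=0.0 q [-0.    0.98  0.02  1.58 -0.03  0.59  1.55] w 0.039 F [-0.5  0.9 -0.9]
```

Request:
play_rows(
  commands=[
    {"offset": [-0.004, 0, -0.0005], "delta_rot": [0, 0, 0], "claw": 1},
    {"offset": [-0.004, 0, 0], "delta_rot": [0, 0, 0], "claw": 1},
    {"offset": [-0.004, 0, 0], "delta_rot": [0, 0, 0], "claw": 1},
    {"offset": [-0.004, 0, 0], "delta_rot": [0, 0, 0], "claw": 1},
    {"offset": [-0.004, 0, 0], "delta_rot": [0, 0, 0], "claw": 1},
    {"offset": [-0.004, 0, 0], "delta_rot": [0, 0, 0], "claw": 1},
    {"offset": [-0.004, 0, 0], "delta_rot": [0, 0, 0], "claw": 1},
    {"offset": [-0.002, 0, 0], "delta_rot": [0, 0, 0], "claw": 1},
  ],
)

```text
time_s: 16.03
eef_pos: [0.6225, -0.0356, 0.054]
tool_rot: [3.141, 0.0, 3.091]
ft_force: [0.7, -0.0, -0.4]
grip_width: 0.0389
finger_force: 61.4
```

Request:
play_rows(
  commands=[
    {"offset": [-0.0015, 0, 0], "delta_rot": [0, 0, 0], "claw": 1},
    {"offset": [-0.0015, 0, 0], "delta_rot": [0, 0, 0], "claw": 1},
    {"offset": [-0.0015, 0, 0], "delta_rot": [0, 0, 0], "claw": 1},
    {"offset": [-0.001, 0, 0], "delta_rot": [0, 0, 0], "claw": 1},
    {"offset": [0, 0, 0], "delta_rot": [0, 0, 0], "claw": 1},
  ],
)

```text
time_s: 16.45
eef_pos: [0.6259, -0.0358, 0.0539]
tool_rot: [3.141, -0.004, 3.091]
ft_force: [-11.1, 0.3, 5.6]
grip_width: 0.0389
finger_force: 62.3
```

```bash
python3 p.py .626 -.036 .0544 -2.87
```

```text
t 16.45 [ 0.6259 -0.0358  0.0539] [179.97  -0.23 177.08]
OFF mm [-0.1 -0.2 -0.5] rows>=0.0 ROT [ 0.03 -0.23 -0.05] rows>=0.0 q [-0.    1.02  0.02  1.44 -0.03  0.69  1.55] w 0.0389 F [-11.1   0.3   5.6]
```

Request:
play_rows(
  commands=[
    {"offset": [-0.0005, 0, 0], "delta_rot": [0, 0, 0], "claw": 1},
    {"offset": [0, 0, 0], "delta_rot": [0, 0, 0], "claw": 1},
    {"offset": [0, 0, 0], "delta_rot": [0, 0, 0], "claw": 1},
    {"offset": [0, 0, 0], "delta_rot": [0, 0, 0], "claw": 1},
    {"offset": [0, 0, 0], "delta_rot": [0, 0, 0], "claw": 1},
    {"offset": [0, 0, 0], "delta_rot": [0, 0, 0], "claw": 1},
    {"offset": [0, 0, 0], "delta_rot": [0, 0, 0], "claw": 1},
    {"offset": [0, 0, 0], "delta_rot": [0, 0, 0], "claw": 1},
  ],
)

```text
time_s: 17.12
eef_pos: [0.626, -0.0358, 0.0539]
tool_rot: [3.141, -0.005, 3.091]
ft_force: [-15.1, 1.2, 7.8]
grip_width: 0.0389
finger_force: 62.5
```

Request:
play_rows(
  commands=[
    {"offset": [0, 0, 0], "delta_rot": [0, 0, 0], "claw": 1},
    {"offset": [0, 0, 0], "delta_rot": [0, 0, 0], "claw": 1},
    {"offset": [0, 0, 0], "delta_rot": [0, 0, 0], "claw": 1},
    {"offset": [0, 0, 0], "delta_rot": [0, 0, 0], "claw": 1},
    {"offset": [0, 0, 0], "delta_rot": [0, 0, 0], "claw": 1},
    {"offset": [0, 0, 0], "delta_rot": [0, 0, 0], "claw": 1},
    {"offset": [0, 0, 0], "delta_rot": [0, 0, 0], "claw": 1},
    {"offset": [0, 0, 0], "delta_rot": [0, 0, 0], "claw": 1},
  ],
)

```text
time_s: 17.78
eef_pos: [0.626, -0.0358, 0.0539]
tool_rot: [3.141, -0.005, 3.091]
ft_force: [-15.1, 1.3, 8.0]
grip_width: 0.0391
finger_force: 62.5
```

```bash
python3 p.py .530 -.0312 .0544 -2.87
python3 - <<'E'
from h import *
d=np.load("/tmp/w1.npy",allow_pickle=True).item();f,s=d["f"],d["s"];P=cloud(f,s);z=P[...,2];H=hsv(f)
for t,c,k in(("white",(.536,-.24),(H[...,2]>140)&(H[...,1]<60)),("grey",(.56,.226),(H[...,1]<70))):
    b=(abs(P[...,0]-c[0])<.13)&(abs(P[...,1]-c[1])<.15)&(z>.019)&(z<.03)&k
    b=cv2.morphologyEx(b.astype(np.uint8),cv2.MORPH_CLOSE,np.ones((3,3)))
    m=max(blobs(b,20),key=lambda t:t[2])[0];print(t,m.sum(),*rect(P[m&np.isfinite(z)]))
E
```

```text
t 17.7833 [ 0.626  -0.0358  0.0539] [179.97  -0.28 177.08]
OFF mm [96.1 -0.3 -0.1] rows>=2.3 ROT [ 0.03 -0.28 -0.05] rows>=0.0 q [-0.    1.02  0.02  1.43 -0.03  0.69  1.55] w 0.0391 F [-15.1   1.3   8. ]
white 1331 [ 558.  -251.5] [232.6 179.2] -89.1
grey 2025 [585.  227.8] [210.8 179.5] 83.1
```

Request:
play_rows(
  commands=[
    {"offset": [0.004, 0, 0], "delta_rot": [0, 0, 0], "claw": 1},
    {"offset": [0.01, 0, 0], "delta_rot": [0, 0, 0], "claw": 1},
    {"offset": [0.014, 0, 0], "delta_rot": [0, 0, 0], "claw": 1},
    {"offset": [0.017, 0, 0], "delta_rot": [0, 0, 0], "claw": 1},
    {"offset": [0.017, 0, 0], "delta_rot": [0, 0, 0], "claw": 1},
    {"offset": [0.017, 0, 0], "delta_rot": [0, 0, 0], "claw": 1},
    {"offset": [0.017, 0, 0], "delta_rot": [0, 0, 0], "claw": 1},
    {"offset": [0.004, 0, 0], "delta_rot": [0, 0, 0], "claw": 1},
  ],
)

```text
time_s: 18.45
eef_pos: [0.5261, -0.0307, 0.0543]
tool_rot: [3.141, -0.001, 3.091]
ft_force: [-0.5, 0.6, -0.7]
grip_width: 0.0389
finger_force: 61.5
```

Request:
play_rows(
  commands=[
    {"offset": [0, 0, 0], "delta_rot": [0, 0, 0], "claw": 1},
    {"offset": [0, 0, -0.03], "delta_rot": [0, 0, 0], "claw": 1},
    {"offset": [0, 0, -0.03], "delta_rot": [0, 0, 0], "claw": 1},
    {"offset": [0, 0, -0.02], "delta_rot": [0, 0, 0], "claw": 1},
    {"offset": [0, 0, 0], "delta_rot": [0, 0, 0], "claw": 1},
  ],
)

```text
time_s: 18.87
eef_pos: [0.5305, -0.031, 0.1377]
tool_rot: [3.141, 0.006, 3.091]
ft_force: [1.7, 0.1, -0.6]
grip_width: 0.039
finger_force: 61.4
```

```bash
python3 p.py .602 -.27 .12 0; python3 w.py 8; python3 sl.py 8 red
```

```text
t 18.8667 [ 0.5305 -0.031   0.1377] [179.95   0.34 177.07]
OFF mm [ -83.5 -235.1   18. ] rows>=6.0 ROT [ 0.04  0.34 -2.93] rows>=0.4 q [-0.01  0.77  0.02  1.76 -0.03  0.6   1.54] w 0.039 F [ 1.7  0.1 -0.6]
18.8667 [ 0.5305 -0.031   0.1377] [179.95   0.34 177.07] [-0.01  0.77  0.02  1.76 -0.03  0.6   1.54]
top centre tool (array([ 1.5, -0. ]), array([60.1, 39.7]), 0.1) ztop at centre -0.0255 tilt deg x,y [0.22 0.06]
```

Request:
play_rows(
  commands=[
    {"offset": [-0.012, -0.0336, 0], "delta_rot": [0, 0, -2.9], "claw": 1},
    {"offset": [-0.0138, -0.033, 0], "delta_rot": [0, 0, 0], "claw": 1},
    {"offset": [-0.0138, -0.033, 0], "delta_rot": [0, 0, 0], "claw": 1},
    {"offset": [-0.0138, -0.033, 0], "delta_rot": [0, 0, 0], "claw": 1},
    {"offset": [-0.0138, -0.033, 0], "delta_rot": [0, 0, 0], "claw": 1},
    {"offset": [-0.0138, -0.033, 0], "delta_rot": [0, 0, 0], "claw": 1},
    {"offset": [-0.0138, -0.033, 0.018], "delta_rot": [0, 0, 0], "claw": 1},
    {"offset": [0, 0, 0.02], "delta_rot": [0, 0, 0], "claw": 1},
  ],
)

```text
time_s: 19.58
eef_pos: [0.622, -0.2706, 0.0947]
tool_rot: [-3.138, 0.002, 3.136]
ft_force: [-1.8, 0.0, -0.8]
grip_width: 0.039
finger_force: 61.4
```

Request:
play_rows(
  commands=[
    {"offset": [0, 0, 0], "delta_rot": [0, 0, 0], "claw": 1},
    {"offset": [0, 0, 0], "delta_rot": [0, 0, 0], "claw": 1},
  ],
)

```text
time_s: 19.75
eef_pos: [0.6207, -0.2625, 0.0944]
tool_rot: [3.139, -0.002, 3.141]
ft_force: [-0.0, -0.1, -0.5]
grip_width: 0.0387
finger_force: 61.4
```

```bash
python3 p.py .602 -.27 .0195 0; python3 w.py 9; python3 sl.py 9 red
python3 - <<'E'
from h import *
d=np.load("/tmp/w9.npy",allow_pickle=True).item();f,s=d["f"],d["s"];P=cloud(f,s);z=P[...,2]
b=(abs(P[...,0]-.56)<.13)&(abs(P[...,1]+.24)<.12)&(z>.02)&(z<.03);q=P[b];print(np.percentile(q,[1,99],axis=0).round(4))
b=(abs(P[...,0]-.53)<.03)&(abs(P[...,1]+.24)<.08)&(z<.02);print("floor",np.median(z[b]))
E
```

```text
t 19.75 [ 0.6207 -0.2625  0.0944] [ 1.7988e+02 -1.3000e-01  1.7999e+02]
OFF mm [18.6 -7.7 75. ] rows>=1.9 ROT [ 0.12 -0.13 -0.01] rows>=0.0 q [ 0.37  1.03 -0.04  1.21  0.05  0.91  1.89] w 0.0387 F [-0.  -0.1 -0.5]
19.75 [ 0.6207 -0.2625  0.0944] [ 1.7988e+02 -1.3000e-01  1.7999e+02] [ 0.37  1.03 -0.04  1.21  0.05  0.91  1.89]
top centre tool (array([1.7, 0.1]), array([59.9, 39.5]), -0.2) ztop at centre -0.0255 tilt deg x,y [-0.08 -0.03]
[[ 0.4857 -0.3459  0.0201]
 [ 0.6485 -0.1364  0.0261]]
floor 0.004806101443371125
```

Request:
play_rows(
  commands=[
    {"offset": [0.0186, -0.0077, 0.02], "delta_rot": [0, 0, 0], "claw": 1},
    {"offset": [0, 0, 0.02], "delta_rot": [0, 0, 0], "claw": 1},
    {"offset": [0, 0, 0.02], "delta_rot": [0, 0, 0], "claw": 1},
    {"offset": [0, 0, 0.008], "delta_rot": [0, 0, 0], "claw": 1},
    {"offset": [0, 0, 0], "delta_rot": [0, 0, 0], "claw": 1},
    {"offset": [0, 0, 0], "delta_rot": [0, 0, 0], "claw": 1},
  ],
)

```text
time_s: 20.3
eef_pos: [0.6032, -0.2703, 0.0291]
tool_rot: [3.141, 0.001, -3.141]
ft_force: [-1.1, 0.3, 0.7]
grip_width: 0.0386
finger_force: 61.4
```

Request:
play_rows(
  commands=[
    {"offset": [0, 0, 0.002], "delta_rot": [0, 0, 0], "claw": 1},
    {"offset": [0, 0, 0.002], "delta_rot": [0, 0, 0], "claw": 1},
    {"offset": [0, 0, 0.002], "delta_rot": [0, 0, 0], "claw": 1},
    {"offset": [0, 0, 0], "delta_rot": [0, 0, 0], "claw": 1},
  ],
)

```text
time_s: 20.63
eef_pos: [0.6026, -0.2706, 0.022]
tool_rot: [3.141, 0.0, 3.141]
ft_force: [-0.4, -0.7, -0.5]
grip_width: 0.039
finger_force: 61.4
```

Lower the last 2.5 mm, open, lift, and head towards yellow.

Request:
play_rows(
  commands=[
    {"offset": [0, 0, 0.0015], "delta_rot": [0, 0, 0], "claw": 1},
    {"offset": [0, 0, 0.0012], "delta_rot": [0, 0, 0], "claw": 1},
    {"offset": [0, 0, 0], "delta_rot": [0, 0, 0], "claw": 1},
    {"offset": [0, 0, 0], "delta_rot": [0, 0, 0], "claw": 1},
  ],
)

```text
time_s: 20.97
eef_pos: [0.6026, -0.2707, 0.0193]
tool_rot: [3.141, 0.0, 3.141]
ft_force: [0.0, 0.3, 0.9]
grip_width: 0.0391
finger_force: 61.5
```

Request:
play_rows(
  commands=[
    {"offset": [0, 0, 0], "delta_rot": [0, 0, 0], "claw": 0.4},
    {"offset": [0, 0, 0], "delta_rot": [0, 0, 0], "claw": 0.2},
    {"offset": [0, 0, 0], "delta_rot": [0, 0, 0], "claw": 0},
    {"offset": [0, 0, 0], "delta_rot": [0, 0, 0], "claw": 0},
    {"offset": [0, 0, 0], "delta_rot": [0, 0, 0], "claw": 0},
    {"offset": [0, 0, -0.02], "delta_rot": [0, 0, 0], "claw": 0},
    {"offset": [0, 0, -0.03], "delta_rot": [0, 0, 0], "claw": 0},
    {"offset": [0, 0, -0.03], "delta_rot": [0, 0, 0], "claw": 0},
  ],
)

```text
time_s: 21.63
eef_pos: [0.6021, -0.2705, 0.0997]
tool_rot: [3.14, -0.001, 3.141]
ft_force: [0.1, -0.8, 1.1]
grip_width: 0.0853
finger_force: 0.0
```

Request:
play_rows(
  commands=[
    {"offset": [0.02, 0, -0.03], "delta_rot": [0, 0, 0], "claw": 0},
    {"offset": [0.03, 0.01, -0.02], "delta_rot": [0, 0, 0], "claw": 0},
    {"offset": [0.03, 0.02, 0], "delta_rot": [0, 0, 0], "claw": 0},
    {"offset": [0.03, 0.02, 0], "delta_rot": [0, 0, 6], "claw": 0},
    {"offset": [0.025, 0.02, 0], "delta_rot": [0, 0, 6], "claw": 0},
    {"offset": [0, 0, 0], "delta_rot": [0, 0, 6.6], "claw": 0},
    {"offset": [0, 0, 0], "delta_rot": [0, 0, 0], "claw": 0},
    {"offset": [0, 0, 0], "delta_rot": [0, 0, 0], "claw": 0},
  ],
)

```text
time_s: 22.3
eef_pos: [0.4705, -0.1985, 0.1495]
tool_rot: [3.141, 0.001, 2.82]
ft_force: [-0.6, -0.7, 0.0]
grip_width: 0.0856
finger_force: 0.0
```

```bash
python3 w.py 10; python3 m.py 10 2>/dev/null| grep -E "red|yellow"; python3 p.py .417 -.159 .087 -18.8
```

```text
22.3 [ 0.4705 -0.1985  0.1495] [1.7999e+02 5.0000e-02 1.6160e+02] [ 0.31  0.73  0.05  1.82 -0.06  0.59  1.64]
red [228. 318.] 2705 zt 0.045 [ 539.4 -251.9] [184.5  52.5] -16.9 median [ 0.5963 -0.2684]
yellow [281. 110.] 3611 zt 0.0404 [ 417.  -158.6] [58.4 37.9] -19.5 median [ 0.4157 -0.1583]
t 22.35 [ 0.4705 -0.1987  0.1493] [1.7998e+02 3.0000e-02 1.6162e+02]
OFF mm [63.3 20.8 62.2] rows>=2.2 ROT [0.02 0.03 0.42] rows>=0.1 q [ 0.31  0.74  0.05  1.82 -0.06  0.59  1.64] w 0.0856 F [-1.2 -0.2  0.5]
```

Request:
play_rows(
  commands=[
    {"offset": [0.031, 0.0102, 0.01], "delta_rot": [0, 0, 0.5], "claw": 0},
    {"offset": [0.0322, 0.0106, 0.01], "delta_rot": [0, 0, 0], "claw": 0},
    {"offset": [0, 0, 0.02], "delta_rot": [0, 0, 0], "claw": 0},
    {"offset": [0, 0, 0.022], "delta_rot": [0, 0, 0], "claw": 0},
    {"offset": [0, 0, 0], "delta_rot": [0, 0, 0], "claw": 0},
    {"offset": [0, 0, 0], "delta_rot": [0, 0, 0], "claw": 0},
  ],
)

```text
time_s: 22.85
eef_pos: [0.4168, -0.1584, 0.0869]
tool_rot: [3.141, -0.002, 2.81]
ft_force: [-0.6, 0.2, 1.1]
grip_width: 0.0856
finger_force: 0.0
```

```bash
python3 w.py 11; python3 m.py 11 2>/dev/null| grep -E "red|yellow"; python3 p.py .417 -.1587 .012 -19.2
```

```text
22.85 [ 0.4168 -0.1584  0.0869] [ 1.7995e+02 -1.0000e-01  1.6098e+02] [ 0.28  0.8   0.03  2.09 -0.08  0.25  1.61]
yellow [251. 213.] 4083 zt 0.0403 [ 417.  -158.8] [58.8 38.4] -19.3 median [ 0.4123 -0.1599]
t 22.9 [ 0.4171 -0.1585  0.0876] [ 1.7996e+02 -2.0000e-02  1.6095e+02]
OFF mm [-0.  -0.3 75.6] rows>=1.8 ROT [ 0.04 -0.02  0.15] rows>=0.0 q [ 0.28  0.8   0.03  2.09 -0.08  0.25  1.61] w 0.0855 F [0.1 0.8 0.2]
```

Request:
play_rows(
  commands=[
    {"offset": [0, -0.0003, 0.025], "delta_rot": [0, 0, 0], "claw": 0},
    {"offset": [0, 0, 0.025], "delta_rot": [0, 0, 0], "claw": 0},
    {"offset": [0, 0, 0.02], "delta_rot": [0, 0, 0], "claw": 0},
    {"offset": [0, 0, 0.005], "delta_rot": [0, 0, 0], "claw": 0},
    {"offset": [0, 0, 0], "delta_rot": [0, 0, 0], "claw": 0},
    {"offset": [0, 0, 0], "delta_rot": [0, 0, 0], "claw": 0},
  ],
)

```text
time_s: 23.4
eef_pos: [0.4171, -0.1585, 0.0134]
tool_rot: [3.141, 0.001, 2.808]
ft_force: [-0.6, -0.4, 1.1]
grip_width: 0.0851
finger_force: 0.0
```

Request:
play_rows(
  commands=[
    {"offset": [0, 0, 0], "delta_rot": [0, 0, 0], "claw": 1},
    {"offset": [0, 0, 0], "delta_rot": [0, 0, 0], "claw": 1},
    {"offset": [0, 0, 0], "delta_rot": [0, 0, 0], "claw": 1},
    {"offset": [0, 0, 0], "delta_rot": [0, 0, 0], "claw": 1},
    {"offset": [0, 0, 0], "delta_rot": [0, 0, 0], "claw": 1},
    {"offset": [0, 0, 0], "delta_rot": [0, 0, 0], "claw": 1},
    {"offset": [0, 0, 0], "delta_rot": [0, 0, 0], "claw": 1},
    {"offset": [0, 0, 0], "delta_rot": [0, 0, 0], "claw": 1},
  ],
  force=60,
)

```text
time_s: 24.07
eef_pos: [0.4169, -0.1583, 0.013]
tool_rot: [3.141, 0.001, 2.808]
ft_force: [-1.3, 1.1, 16.7]
grip_width: 0.0391
finger_force: 59.7
```

Request:
play_rows(
  commands=[
    {"offset": [0, 0, -0.03], "delta_rot": [0, 0, 0], "claw": 1},
    {"offset": [0, 0, -0.03], "delta_rot": [0, 0, 0], "claw": 1},
    {"offset": [0, 0, -0.03], "delta_rot": [0, 0, 0], "claw": 1},
    {"offset": [0, 0, -0.02], "delta_rot": [0, 0, -5.3], "claw": 1},
    {"offset": [0, 0, 0], "delta_rot": [0, 0, -5.3], "claw": 1},
    {"offset": [0, 0, 0], "delta_rot": [0, 0, -5.4], "claw": 1},
    {"offset": [0, 0, 0], "delta_rot": [0, 0, 0], "claw": 1},
    {"offset": [0, 0, 0], "delta_rot": [0, 0, 0], "claw": 1},
  ],
)

```text
time_s: 24.73
eef_pos: [0.4165, -0.1584, 0.1224]
tool_rot: [3.141, -0.0, 3.084]
ft_force: [0.0, 0.1, -1.1]
grip_width: 0.0388
finger_force: 61.3
```

```bash
python3 p.py .528 -.0311 .12 -2.87;python3 w.py 12; python3 sl.py 12 yellow
```

```text
t 24.7333 [ 0.4165 -0.1584  0.1224] [ 1.7995e+02 -1.0000e-02  1.7671e+02]
OFF mm [-104.   133.4    2.5] rows>=4.1 ROT [ 0.05 -0.01 -0.42] rows>=0.1 q [ 0.31  0.72 -0.02  2.07  0.04  0.35  1.76] w 0.0388 F [ 0.   0.1 -1.1]
24.7333 [ 0.4165 -0.1584  0.1224] [ 1.7995e+02 -1.0000e-02  1.7671e+02] [ 0.31  0.72 -0.02  2.07  0.04  0.35  1.76]
top centre tool (array([15.3,  0.3]), array([39.3, 28.7]), 89.7) ztop at centre -0.0266 tilt deg x,y [-0.08  0.08]
```

Request:
play_rows(
  commands=[
    {"offset": [-0.0208, 0.0267, 0], "delta_rot": [0, 0, -0.4], "claw": 1},
    {"offset": [-0.0208, 0.0267, 0], "delta_rot": [0, 0, 0], "claw": 1},
    {"offset": [-0.0208, 0.0267, 0], "delta_rot": [0, 0, 0], "claw": 1},
    {"offset": [-0.0208, 0.0267, 0], "delta_rot": [0, 0, 0], "claw": 1},
    {"offset": [-0.0208, 0.0266, 0], "delta_rot": [0, 0, 0], "claw": 1},
    {"offset": [0, 0, 0], "delta_rot": [0, 0, 0], "claw": 1},
    {"offset": [0, 0, 0], "delta_rot": [0, 0, 0], "claw": 1},
  ],
)

```text
time_s: 25.37
eef_pos: [0.5273, -0.0286, 0.1218]
tool_rot: [3.141, -0.001, 3.094]
ft_force: [-1.2, -0.6, -0.7]
grip_width: 0.0388
finger_force: 61.4
```

```bash
python3 p.py .528 -.0311 .0532 -2.87
```

```text
t 25.3667 [ 0.5273 -0.0286  0.1218] [ 1.7994e+02 -4.0000e-02  1.7729e+02]
OFF mm [-0.9 -2.5 68.6] rows>=1.6 ROT [ 0.06 -0.04  0.16] rows>=0.0 q [-0.02  0.8   0.03  1.78 -0.04  0.56  1.55] w 0.0388 F [-1.2 -0.6 -0.7]
```

Request:
play_rows(
  commands=[
    {"offset": [-0.001, -0.0025, 0.02], "delta_rot": [0, 0, 0.1], "claw": 1},
    {"offset": [0, 0, 0.025], "delta_rot": [0, 0, 0], "claw": 1},
    {"offset": [0, 0, 0.02], "delta_rot": [0, 0, 0], "claw": 1},
    {"offset": [0, 0, 0.0035], "delta_rot": [0, 0, 0], "claw": 1},
    {"offset": [0, 0, 0], "delta_rot": [0, 0, 0], "claw": 1},
    {"offset": [0, 0, 0], "delta_rot": [0, 0, 0], "claw": 1},
  ],
)

```text
time_s: 25.87
eef_pos: [0.5279, -0.0332, 0.0547]
tool_rot: [3.141, 0.0, 3.091]
ft_force: [-0.3, -0.0, 0.2]
grip_width: 0.0385
finger_force: 61.4
```

```bash
python3 p.py .552 -.0323 .0532 -2.87
```

```text
t 25.8667 [ 0.5279 -0.0332  0.0547] [1.7998e+02 1.0000e-02 1.7710e+02]
OFF mm [-24.    2.1   1.5] rows>=0.6 ROT [ 0.02  0.01 -0.03] rows>=0.0 q [-0.01  0.92  0.02  1.82 -0.04  0.41  1.56] w 0.0385 F [-0.3 -0.   0.2]
```

Request:
play_rows(
  commands=[
    {"offset": [-0.008, 0.002, 0.0014], "delta_rot": [0, 0, 0], "claw": 1},
    {"offset": [-0.008, 0, 0], "delta_rot": [0, 0, 0], "claw": 1},
    {"offset": [-0.008, 0, 0], "delta_rot": [0, 0, 0], "claw": 1},
    {"offset": [0, 0, 0], "delta_rot": [0, 0, 0], "claw": 1},
    {"offset": [0, 0, 0], "delta_rot": [0, 0, 0], "claw": 1},
    {"offset": [0, 0, 0], "delta_rot": [0, 0, 0], "claw": 1},
  ],
)

```text
time_s: 26.37
eef_pos: [0.5517, -0.032, 0.0531]
tool_rot: [3.141, 0.0, 3.092]
ft_force: [-0.7, 0.2, -0.9]
grip_width: 0.0392
finger_force: 61.4
```

```bash
python3 p.py .582 -.0338 .0532 -2.87;  python3 w.py 13; python3 sl.py 13 yellow
```

```text
t 26.3667 [ 0.5517 -0.032   0.0531] [1.7997e+02 2.0000e-02 1.7716e+02]
OFF mm [-30.4  -0.3  -0.1] rows>=0.7 ROT [0.03 0.02 0.03] rows>=0.0 q [-0.01  0.94  0.02  1.73 -0.04  0.47  1.56] w 0.0392 F [-0.7  0.2 -0.9]
26.3667 [ 0.5517 -0.032   0.0531] [1.7997e+02 2.0000e-02 1.7716e+02] [-0.01  0.94  0.02  1.73 -0.04  0.47  1.56]
top centre tool (array([17.1,  3.5]), array([32., 22.]), 85.3) ztop at centre -0.0265 tilt deg x,y [-0.72  0.48]
```

Request:
play_rows(
  commands=[
    {"offset": [-0.005, -0.0003, 0], "delta_rot": [0, 0, 0], "claw": 1},
    {"offset": [-0.005, 0, 0], "delta_rot": [0, 0, 0], "claw": 1},
    {"offset": [-0.005, 0, 0], "delta_rot": [0, 0, 0], "claw": 1},
    {"offset": [-0.005, 0, 0], "delta_rot": [0, 0, 0], "claw": 1},
    {"offset": [-0.005, 0, 0], "delta_rot": [0, 0, 0], "claw": 1},
    {"offset": [-0.004, 0, 0], "delta_rot": [0, 0, 0], "claw": 1},
    {"offset": [0, 0, 0], "delta_rot": [0, 0, 0], "claw": 1},
    {"offset": [0, 0, 0], "delta_rot": [0, 0, 0], "claw": 1},
  ],
)

```text
time_s: 27.08
eef_pos: [0.5809, -0.0336, 0.0523]
tool_rot: [3.141, -0.0, 3.092]
ft_force: [-0.9, -0.1, -0.8]
grip_width: 0.0389
finger_force: 61.4
```

Request:
play_rows(
  commands=[
    {"offset": [-0.0015, 0, 0], "delta_rot": [0, 0, 0], "claw": 1},
    {"offset": [-0.0015, 0, 0], "delta_rot": [0, 0, 0], "claw": 1},
    {"offset": [-0.0015, 0, 0], "delta_rot": [0, 0, 0], "claw": 1},
    {"offset": [-0.0015, 0, 0], "delta_rot": [0, 0, 0], "claw": 1},
    {"offset": [-0.001, 0, 0], "delta_rot": [0, 0, 0], "claw": 1},
    {"offset": [0, 0, 0], "delta_rot": [0, 0, 0], "claw": 1},
  ],
)

```text
time_s: 27.58
eef_pos: [0.588, -0.0339, 0.0525]
tool_rot: [3.141, -0.0, 3.092]
ft_force: [0.4, -0.3, -1.0]
grip_width: 0.0389
finger_force: 61.4
```

Request:
play_rows(
  commands=[
    {"offset": [-0.0015, 0, -0.0006], "delta_rot": [0, 0, 0], "claw": 1},
    {"offset": [-0.0015, 0, 0], "delta_rot": [0, 0, 0], "claw": 1},
    {"offset": [-0.0015, 0, 0], "delta_rot": [0, 0, 0], "claw": 1},
    {"offset": [-0.001, 0, 0], "delta_rot": [0, 0, 0], "claw": 1},
    {"offset": [0, 0, 0], "delta_rot": [0, 0, 0], "claw": 1},
  ],
)

```text
time_s: 28.0
eef_pos: [0.5936, -0.0342, 0.053]
tool_rot: [3.141, 0.0, 3.092]
ft_force: [-0.3, -0.4, -0.3]
grip_width: 0.0389
finger_force: 61.4
```

Request:
play_rows(
  commands=[
    {"offset": [-0.004, 0, 0], "delta_rot": [0, 0, 0], "claw": 1},
    {"offset": [-0.004, 0, 0], "delta_rot": [0, 0, 0], "claw": 1},
    {"offset": [-0.004, 0, 0], "delta_rot": [0, 0, 0], "claw": 1},
    {"offset": [-0.004, 0, 0], "delta_rot": [0, 0, 0], "claw": 1},
    {"offset": [-0.004, 0, 0], "delta_rot": [0, 0, 0], "claw": 1},
    {"offset": [-0.004, 0, 0], "delta_rot": [0, 0, 0], "claw": 1},
    {"offset": [-0.003, 0, 0], "delta_rot": [0, 0, 0], "claw": 1},
  ],
)

```text
time_s: 28.58
eef_pos: [0.6208, -0.0355, 0.053]
tool_rot: [3.141, -0.0, 3.092]
ft_force: [0.1, 0.9, 0.2]
grip_width: 0.0392
finger_force: 61.4
```

Request:
play_rows(
  commands=[
    {"offset": [-0.0015, 0, 0], "delta_rot": [0, 0, 0], "claw": 1},
    {"offset": [-0.0015, 0, 0], "delta_rot": [0, 0, 0], "claw": 1},
    {"offset": [-0.001, 0, 0], "delta_rot": [0, 0, 0], "claw": 1},
    {"offset": [-0.001, 0, 0], "delta_rot": [0, 0, 0], "claw": 1},
    {"offset": [0, 0, 0], "delta_rot": [0, 0, 0], "claw": 1},
    {"offset": [0, 0, 0], "delta_rot": [0, 0, 0], "claw": 1},
  ],
)

```text
time_s: 29.08
eef_pos: [0.6243, -0.0357, 0.0529]
tool_rot: [3.141, -0.003, 3.092]
ft_force: [-6.7, 0.0, 3.9]
grip_width: 0.0389
finger_force: 62.1
```

Yellow is home too. Press a touch, hold, then withdraw.

Request:
play_rows(
  commands=[
    {"offset": [-0.001, 0, 0], "delta_rot": [0, 0, 0], "claw": 1},
    {"offset": [0, 0, 0], "delta_rot": [0, 0, 0], "claw": 1},
    {"offset": [0, 0, 0], "delta_rot": [0, 0, 0], "claw": 1},
    {"offset": [0, 0, 0], "delta_rot": [0, 0, 0], "claw": 1},
    {"offset": [0, 0, 0], "delta_rot": [0, 0, 0], "claw": 1},
    {"offset": [0, 0, 0], "delta_rot": [0, 0, 0], "claw": 1},
    {"offset": [0, 0, 0], "delta_rot": [0, 0, 0], "claw": 1},
    {"offset": [0, 0, 0], "delta_rot": [0, 0, 0], "claw": 1},
  ],
)

```text
time_s: 29.75
eef_pos: [0.6243, -0.0357, 0.0529]
tool_rot: [3.141, -0.005, 3.092]
ft_force: [-14.8, 1.0, 8.9]
grip_width: 0.0391
finger_force: 62.7
```

Request:
play_rows(
  commands=[
    {"offset": [0, 0, 0], "delta_rot": [0, 0, 0], "claw": 1},
    {"offset": [0, 0, 0], "delta_rot": [0, 0, 0], "claw": 1},
    {"offset": [0, 0, 0], "delta_rot": [0, 0, 0], "claw": 1},
    {"offset": [0, 0, 0], "delta_rot": [0, 0, 0], "claw": 1},
    {"offset": [0, 0, 0], "delta_rot": [0, 0, 0], "claw": 1},
    {"offset": [0, 0, 0], "delta_rot": [0, 0, 0], "claw": 1},
    {"offset": [0, 0, 0], "delta_rot": [0, 0, 0], "claw": 1},
    {"offset": [0, 0, 0], "delta_rot": [0, 0, 0], "claw": 1},
  ],
)

```text
time_s: 30.42
eef_pos: [0.6243, -0.0357, 0.0529]
tool_rot: [3.141, -0.005, 3.092]
ft_force: [-15.5, 1.0, 9.2]
grip_width: 0.0391
finger_force: 62.7
```

Request:
play_rows(
  commands=[
    {"offset": [0.004, 0, 0], "delta_rot": [0, 0, 0], "claw": 1},
    {"offset": [0.01, 0, 0], "delta_rot": [0, 0, 0], "claw": 1},
    {"offset": [0.014, 0, 0], "delta_rot": [0, 0, 0], "claw": 1},
    {"offset": [0.017, 0, 0], "delta_rot": [0, 0, 0], "claw": 1},
    {"offset": [0.017, 0, 0], "delta_rot": [0, 0, 0], "claw": 1},
    {"offset": [0.017, 0, 0], "delta_rot": [0, 0, 0], "claw": 1},
    {"offset": [0.017, 0, 0], "delta_rot": [0, 0, 0], "claw": 1},
    {"offset": [0.004, 0, 0], "delta_rot": [0, 0, 0], "claw": 1},
  ],
)

```text
time_s: 31.08
eef_pos: [0.5244, -0.0309, 0.0533]
tool_rot: [3.141, -0.001, 3.092]
ft_force: [-0.0, 0.6, -0.6]
grip_width: 0.0394
finger_force: 61.6
```

Request:
play_rows(
  commands=[
    {"offset": [0, 0, 0], "delta_rot": [0, 0, 0], "claw": 1},
    {"offset": [0, 0, -0.03], "delta_rot": [0, 0, 0], "claw": 1},
    {"offset": [0, 0, -0.03], "delta_rot": [0, 0, 0], "claw": 1},
    {"offset": [0, 0, -0.02], "delta_rot": [0, 0, 0], "claw": 1},
    {"offset": [0, 0, 0], "delta_rot": [0, 0, 0], "claw": 1},
    {"offset": [0, 0, 0], "delta_rot": [0, 0, 0], "claw": 1},
  ],
)

```text
time_s: 31.58
eef_pos: [0.5276, -0.031, 0.1338]
tool_rot: [3.141, 0.002, 3.092]
ft_force: [0.3, 0.1, -0.9]
grip_width: 0.0389
finger_force: 61.4
```

```bash
python3 p.py .508 -.20 .11 0; python3 w.py 14; python3 sl.py 14 yellow
```

```text
t 31.5833 [ 0.5276 -0.031   0.1338] [1.7996e+02 1.4000e-01 1.7718e+02]
OFF mm [  11.3 -169.8   23.7] rows>=4.1 ROT [ 0.04  0.14 -2.82] rows>=0.4 q [-0.02  0.78  0.03  1.77 -0.04  0.59  1.56] w 0.0389 F [ 0.3  0.1 -0.9]
31.5833 [ 0.5276 -0.031   0.1338] [1.7996e+02 1.4000e-01 1.7718e+02] [-0.02  0.78  0.03  1.77 -0.04  0.59  1.56]
top centre tool (array([17.6,  3.5]), array([31.3, 22.8]), -88.9) ztop at centre -0.0265 tilt deg x,y [-0.88  0.49]
```

Request:
play_rows(
  commands=[
    {"offset": [0.0015, -0.035, 0], "delta_rot": [0, 0, -2.8], "claw": 1},
    {"offset": [0, -0.035, 0], "delta_rot": [0, 0, 0], "claw": 1},
    {"offset": [0, -0.035, 0], "delta_rot": [0, 0, 0], "claw": 1},
    {"offset": [0, -0.035, 0], "delta_rot": [0, 0, 0], "claw": 1},
    {"offset": [0, -0.034, 0.02], "delta_rot": [0, 0, 0], "claw": 1},
    {"offset": [0, 0, 0.02], "delta_rot": [0, 0, 0], "claw": 1},
    {"offset": [0, 0, 0], "delta_rot": [0, 0, 0], "claw": 1},
    {"offset": [0, 0, 0], "delta_rot": [0, 0, 0], "claw": 1},
  ],
)

```text
time_s: 32.3
eef_pos: [0.5228, -0.2042, 0.0918]
tool_rot: [3.14, -0.002, 3.141]
ft_force: [-0.0, 0.9, 0.0]
grip_width: 0.0391
finger_force: 61.4
```

```bash
python3 p.py .512 -.205 .0185 0
```

```text
t 32.3 [ 0.5228 -0.2042  0.0918] [ 1.7988e+02 -1.4000e-01  1.7999e+02]
OFF mm [10.6 -0.9 73.3] rows>=1.8 ROT [ 0.12 -0.14 -0.01] rows>=0.0 q [ 0.33  0.88 -0.03  1.68  0.04  0.58  1.85] w 0.0391 F [-0.   0.9  0. ]
```

Request:
play_rows(
  commands=[
    {"offset": [0.0106, -0.0009, 0.02], "delta_rot": [0, 0, 0], "claw": 1},
    {"offset": [0, 0, 0.02], "delta_rot": [0, 0, 0], "claw": 1},
    {"offset": [0, 0, 0.02], "delta_rot": [0, 0, 0], "claw": 1},
    {"offset": [0, 0, 0.008], "delta_rot": [0, 0, 0], "claw": 1},
    {"offset": [0, 0, 0], "delta_rot": [0, 0, 0], "claw": 1},
    {"offset": [0, 0, 0], "delta_rot": [0, 0, 0], "claw": 1},
  ],
)

```text
time_s: 32.8
eef_pos: [0.5131, -0.2052, 0.0258]
tool_rot: [3.141, 0.0, -3.141]
ft_force: [-0.2, -0.5, -0.3]
grip_width: 0.039
finger_force: 61.4
```

Request:
play_rows(
  commands=[
    {"offset": [0, 0, 0.002], "delta_rot": [0, 0, 0], "claw": 1},
    {"offset": [0, 0, 0.002], "delta_rot": [0, 0, 0], "claw": 1},
    {"offset": [0, 0, 0], "delta_rot": [0, 0, 0], "claw": 1},
    {"offset": [0, 0, 0], "delta_rot": [0, 0, 0], "claw": 1},
  ],
)

```text
time_s: 33.13
eef_pos: [0.5128, -0.2057, 0.0213]
tool_rot: [3.141, 0.0, 3.141]
ft_force: [0.8, -0.7, -0.4]
grip_width: 0.0391
finger_force: 61.4
```

Request:
play_rows(
  commands=[
    {"offset": [0, 0, 0.0015], "delta_rot": [0, 0, 0], "claw": 1},
    {"offset": [0, 0, 0.0012], "delta_rot": [0, 0, 0], "claw": 1},
    {"offset": [0, 0, 0], "delta_rot": [0, 0, 0], "claw": 1},
    {"offset": [0, 0, 0], "delta_rot": [0, 0, 0], "claw": 1},
  ],
)

```text
time_s: 33.47
eef_pos: [0.5126, -0.2056, 0.0182]
tool_rot: [3.141, -0.0, 3.141]
ft_force: [0.1, -0.2, -0.8]
grip_width: 0.039
finger_force: 61.6
```

Request:
play_rows(
  commands=[
    {"offset": [0, 0, 0], "delta_rot": [0, 0, 0], "claw": 0.4},
    {"offset": [0, 0, 0], "delta_rot": [0, 0, 0], "claw": 0.2},
    {"offset": [0, 0, 0], "delta_rot": [0, 0, 0], "claw": 0},
    {"offset": [0, 0, 0], "delta_rot": [0, 0, 0], "claw": 0},
    {"offset": [0, 0, 0], "delta_rot": [0, 0, 0], "claw": 0},
    {"offset": [0, 0, -0.02], "delta_rot": [0, 0, 0], "claw": 0},
    {"offset": [0, 0, -0.03], "delta_rot": [0, 0, 0], "claw": 0},
    {"offset": [0, 0, -0.03], "delta_rot": [0, 0, 0], "claw": 0},
  ],
)

```text
time_s: 34.13
eef_pos: [0.5121, -0.2055, 0.0989]
tool_rot: [3.14, -0.002, 3.141]
ft_force: [0.6, -0.2, 0.9]
grip_width: 0.0854
finger_force: 0.0
```

Request:
play_rows(
  commands=[
    {"offset": [0.01, 0.03, -0.02], "delta_rot": [0, 0, 0], "claw": 0},
    {"offset": [0.01, 0.036, -0.01], "delta_rot": [0, 0, 0], "claw": 0},
    {"offset": [0.01, 0.036, 0], "delta_rot": [0, 0, 0], "claw": 0},
    {"offset": [0.01, 0.036, 0], "delta_rot": [0, 0, 0], "claw": 0},
    {"offset": [0.01, 0.036, 0], "delta_rot": [0, 0, 0], "claw": 0},
    {"offset": [0.01, 0.036, 0], "delta_rot": [0, 0, 0], "claw": 0},
    {"offset": [0.01, 0.036, 0], "delta_rot": [0, 0, 0], "claw": 0},
    {"offset": [0.01, 0.036, 0], "delta_rot": [0, 0, 0], "claw": 0},
  ],
)

```text
time_s: 34.8
eef_pos: [0.432, 0.0778, 0.1286]
tool_rot: [3.141, 0.0, 3.141]
ft_force: [1.5, 0.1, -0.1]
grip_width: 0.0856
finger_force: 0.0
```

Request:
play_rows(
  commands=[
    {"offset": [0, 0.02, 0], "delta_rot": [0, 0, 0], "claw": 0},
    {"offset": [0, 0, 0], "delta_rot": [0, 0, 0], "claw": 0},
    {"offset": [0, 0, 0], "delta_rot": [0, 0, 0], "claw": 0},
  ],
)

```text
time_s: 35.05
eef_pos: [0.4326, 0.0971, 0.1285]
tool_rot: [3.141, 0.0, -3.14]
ft_force: [-1.3, -1.2, 0.0]
grip_width: 0.0857
finger_force: 0.0
```

```bash
python3 w.py 15; python3 m.py 15 2>/dev/null| grep -E "blue|red|yellow"; python3 p.py .4215 .1375 .087 -1
python3 - <<'E'
from h import *
from rig import env
f=env.grab_frame("scene");P=cloud(f);z=P[...,2]
for c in("red","yellow","blue"):
    for b,ce,a in blobs(mask(f,c),25):
        Q=P[b&np.isfinite(z)];zt=np.percentile(Q[:,2],90)
        if ce[0]<320: print(c,ce.round(),zt.round(3),*rect(Q[Q[:,2]>zt-.006]))
E
```

```text
35.05 [0.4326 0.0971 0.1285] [ 1.7996e+02  1.0000e-02 -1.7990e+02] [-0.33  0.71  0.06  2.07 -0.11  0.36  1.39]
blue [306. 178.] 4069 zt 0.0402 [420.8 138.1] [59.2 39.4] -0.8 median [0.4187 0.1377]
t 35.1 [0.4327 0.096  0.1285] [1.7998e+02 1.0000e-02 1.8000e+02]
OFF mm [11.3 41.5 41.5] rows>=1.4 ROT [0.02 0.01 1.  ] rows>=0.1 q [-0.32  0.71  0.06  2.07 -0.11  0.36  1.39] w 0.0854 F [ 0.3 -0.1  0. ]
red [189. 252.] 0.048 [ 604.  -270.8] [57.7 36.8] -0.0
blue [280. 169.] 0.044 [426.3 136.2] [59.7 34.9] -0.2
```

View pics/w15.png

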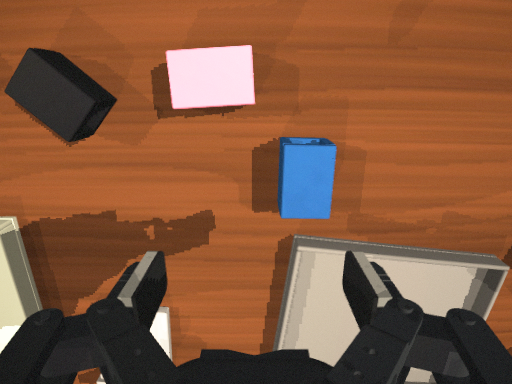

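Blue lies at (307,178), clear of the grey tray edge (295,240); pink (210,75) and black (60,95) are the decoys.

Request:
play_rows(
  commands=[
    {"offset": [0.0059, 0.021, 0.01], "delta_rot": [0, 0, 0.8], "claw": 0},
    {"offset": [0.0059, 0.021, 0.01], "delta_rot": [0, 0, 0], "claw": 0},
    {"offset": [0, 0, 0.02], "delta_rot": [0, 0, 0], "claw": 0},
    {"offset": [0, 0, 0], "delta_rot": [0, 0, 0], "claw": 0},
    {"offset": [0, 0, 0], "delta_rot": [0, 0, 0], "claw": 0},
  ],
)

```text
time_s: 35.57
eef_pos: [0.4211, 0.1371, 0.0884]
tool_rot: [-3.141, -0.001, 3.126]
ft_force: [-0.1, -0.4, -0.0]
grip_width: 0.0854
finger_force: 0.0
```

```bash
python3 w.py 16; python3 m.py 16 2>/dev/null| grep -E "blue"; python3 p.py .421 .138 .013 -.8
```

```text
35.5667 [0.4211 0.1371 0.0884] [-1.7998e+02 -8.0000e-02  1.7909e+02] [-0.42  0.8   0.05  2.1  -0.15  0.25  1.32]
blue [256. 208.] 5222 zt 0.0402 [420.8 138.3] [59.1 38.8] -0.9 median [0.4175 0.1382]
t 35.6167 [0.4215 0.1371 0.0889] [ 1.8000e+02 -2.0000e-02  1.7907e+02]
OFF mm [ 0.5  0.9 75.9] rows>=1.8 ROT [ 0.   -0.02 -0.13] rows>=0.0 q [-0.42  0.79  0.05  2.1  -0.15  0.25  1.32] w 0.0854 F [0.2 0.2 0.1]
```

Request:
play_rows(
  commands=[
    {"offset": [0.0005, 0.001, 0.025], "delta_rot": [0, 0, 0], "claw": 0},
    {"offset": [0, 0, 0.025], "delta_rot": [0, 0, 0], "claw": 0},
    {"offset": [0, 0, 0.02], "delta_rot": [0, 0, 0], "claw": 0},
    {"offset": [0, 0, 0.005], "delta_rot": [0, 0, 0], "claw": 0},
    {"offset": [0, 0, 0], "delta_rot": [0, 0, 0], "claw": 0},
    {"offset": [0, 0, 0], "delta_rot": [0, 0, 0], "claw": 0},
  ],
)

```text
time_s: 36.12
eef_pos: [0.4211, 0.1391, 0.0146]
tool_rot: [3.141, 0.001, 3.126]
ft_force: [0.4, 0.4, 0.4]
grip_width: 0.0855
finger_force: 0.0
```

Request:
play_rows(
  commands=[
    {"offset": [0, 0, 0], "delta_rot": [0, 0, 0], "claw": 1},
    {"offset": [0, 0, 0], "delta_rot": [0, 0, 0], "claw": 1},
    {"offset": [0, 0, 0], "delta_rot": [0, 0, 0], "claw": 1},
    {"offset": [0, 0, 0], "delta_rot": [0, 0, 0], "claw": 1},
    {"offset": [0, 0, 0], "delta_rot": [0, 0, 0], "claw": 1},
    {"offset": [0, 0, 0], "delta_rot": [0, 0, 0], "claw": 1},
    {"offset": [0, 0, 0], "delta_rot": [0, 0, 0], "claw": 1},
    {"offset": [0, 0, 0], "delta_rot": [0, 0, 0], "claw": 1},
  ],
  force=60,
)

```text
time_s: 36.78
eef_pos: [0.421, 0.1395, 0.0142]
tool_rot: [3.141, 0.001, 3.127]
ft_force: [-1.5, 0.1, 16.3]
grip_width: 0.039
finger_force: 59.5
```

Request:
play_rows(
  commands=[
    {"offset": [0, 0, -0.03], "delta_rot": [0, 0, 0], "claw": 1},
    {"offset": [0, 0, -0.03], "delta_rot": [0, 0, 0], "claw": 1},
    {"offset": [0, 0, -0.03], "delta_rot": [0, 0, 0], "claw": 1},
    {"offset": [0, 0, -0.02], "delta_rot": [0, 0, 2], "claw": 1},
    {"offset": [0, 0, 0], "delta_rot": [0, 0, 0], "claw": 1},
    {"offset": [0, 0, 0], "delta_rot": [0, 0, 0], "claw": 1},
  ],
)

```text
time_s: 37.28
eef_pos: [0.421, 0.1396, 0.1243]
tool_rot: [3.14, 0.002, 3.093]
ft_force: [0.6, -0.2, -0.9]
grip_width: 0.0388
finger_force: 61.4
```

```bash
python3 p.py .528 -.0311 .12 -2.87;python3 w.py 17; python3 sl.py 17 blue
```

```text
t 37.2833 [0.421  0.1396 0.1243] [1.7992e+02 1.0000e-01 1.7720e+02]
OFF mm [-115.2 -165.3    4.3] rows>=4.8 ROT [0.08 0.1  0.07] rows>=0.0 q [-0.44  0.72  0.08  2.08 -0.17  0.35  1.3 ] w 0.0388 F [ 0.6 -0.2 -0.9]
37.2833 [0.421  0.1396 0.1243] [1.7992e+02 1.0000e-01 1.7720e+02] [-0.44  0.72  0.08  2.08 -0.17  0.35  1.3 ]
top centre tool (array([-0.3, -0. ]), array([60.4, 39.4]), -0.2) ztop at centre -0.0254 tilt deg x,y [0.25 0.12]
```

Request:
play_rows(
  commands=[
    {"offset": [-0.0192, -0.0276, 0], "delta_rot": [0, 0, 0], "claw": 1},
    {"offset": [-0.0192, -0.0276, 0], "delta_rot": [0, 0, 0], "claw": 1},
    {"offset": [-0.0192, -0.0276, 0], "delta_rot": [0, 0, 0], "claw": 1},
    {"offset": [-0.0192, -0.0276, 0], "delta_rot": [0, 0, 0], "claw": 1},
    {"offset": [-0.0192, -0.0276, 0], "delta_rot": [0, 0, 0], "claw": 1},
    {"offset": [-0.0192, -0.0276, 0], "delta_rot": [0, 0, 0], "claw": 1},
    {"offset": [0, 0, 0], "delta_rot": [0, 0, 0], "claw": 1},
    {"offset": [0, 0, 0], "delta_rot": [0, 0, 0], "claw": 1},
  ],
)

```text
time_s: 38.0
eef_pos: [0.5274, -0.0332, 0.1219]
tool_rot: [3.141, -0.002, 3.09]
ft_force: [-0.8, 0.9, -0.9]
grip_width: 0.0389
finger_force: 61.4
```

```bash
python3 p.py .528 -.0311 .0544 -2.87
```

```text
t 38.0 [ 0.5274 -0.0332  0.1219] [ 1.7997e+02 -1.1000e-01  1.7705e+02]
OFF mm [-0.7  2.1 67.5] rows>=1.6 ROT [ 0.03 -0.11 -0.08] rows>=0.0 q [-0.02  0.8   0.04  1.78 -0.05  0.56  1.57] w 0.0389 F [-0.8  0.9 -0.9]
```

Request:
play_rows(
  commands=[
    {"offset": [-0.0007, 0.002, 0.02], "delta_rot": [0, 0, 0], "claw": 1},
    {"offset": [0, 0, 0.025], "delta_rot": [0, 0, 0], "claw": 1},
    {"offset": [0, 0, 0.02], "delta_rot": [0, 0, 0], "claw": 1},
    {"offset": [0, 0, 0.0025], "delta_rot": [0, 0, 0], "claw": 1},
    {"offset": [0, 0, 0], "delta_rot": [0, 0, 0], "claw": 1},
    {"offset": [0, 0, 0], "delta_rot": [0, 0, 0], "claw": 1},
  ],
)

```text
time_s: 38.5
eef_pos: [0.5284, -0.0292, 0.0564]
tool_rot: [3.141, -0.0, 3.093]
ft_force: [0.3, -0.5, -0.4]
grip_width: 0.0391
finger_force: 61.4
```

```bash
python3 p.py .552 -.0323 .0544 -2.87
```

```text
t 38.5 [ 0.5284 -0.0292  0.0564] [ 1.7996e+02 -1.0000e-02  1.7722e+02]
OFF mm [-23.7  -1.9   2. ] rows>=0.6 ROT [ 0.04 -0.01  0.09] rows>=0.0 q [-0.02  0.91  0.03  1.82 -0.06  0.41  1.57] w 0.0391 F [ 0.3 -0.5 -0.4]
```

Request:
play_rows(
  commands=[
    {"offset": [-0.008, -0.002, 0.0019], "delta_rot": [0, 0, 0], "claw": 1},
    {"offset": [-0.008, 0, 0], "delta_rot": [0, 0, 0], "claw": 1},
    {"offset": [-0.0075, 0, 0], "delta_rot": [0, 0, 0], "claw": 1},
    {"offset": [0, 0, 0], "delta_rot": [0, 0, 0], "claw": 1},
    {"offset": [0, 0, 0], "delta_rot": [0, 0, 0], "claw": 1},
    {"offset": [0, 0, 0], "delta_rot": [0, 0, 0], "claw": 1},
  ],
)

```text
time_s: 39.0
eef_pos: [0.5515, -0.0327, 0.0546]
tool_rot: [3.141, 0.0, 3.093]
ft_force: [0.1, -0.5, 0.6]
grip_width: 0.039
finger_force: 61.4
```

```bash
python3 p.py .582 -.0338 .0544 -2.87
```

```text
t 39.0 [ 0.5515 -0.0327  0.0546] [1.7996e+02 1.0000e-02 1.7719e+02]
OFF mm [-30.5   0.4   0.2] rows>=0.7 ROT [0.04 0.01 0.06] rows>=0.0 q [-0.01  0.94  0.03  1.73 -0.06  0.47  1.58] w 0.039 F [ 0.1 -0.5  0.6]
```

Request:
play_rows(
  commands=[
    {"offset": [-0.005, 0.0004, 0], "delta_rot": [0, 0, 0], "claw": 1},
    {"offset": [-0.005, 0, 0], "delta_rot": [0, 0, 0], "claw": 1},
    {"offset": [-0.005, 0, 0], "delta_rot": [0, 0, 0], "claw": 1},
    {"offset": [-0.005, 0, 0], "delta_rot": [0, 0, 0], "claw": 1},
    {"offset": [-0.005, 0, 0], "delta_rot": [0, 0, 0], "claw": 1},
    {"offset": [-0.004, 0, 0], "delta_rot": [0, 0, 0], "claw": 1},
    {"offset": [0, 0, 0], "delta_rot": [0, 0, 0], "claw": 1},
    {"offset": [0, 0, 0], "delta_rot": [0, 0, 0], "claw": 1},
  ],
)

```text
time_s: 39.67
eef_pos: [0.5808, -0.0339, 0.0539]
tool_rot: [3.141, -0.0, 3.092]
ft_force: [-0.6, -0.2, 0.6]
grip_width: 0.039
finger_force: 61.4
```

Request:
play_rows(
  commands=[
    {"offset": [-0.0015, 0, 0], "delta_rot": [0, 0, 0], "claw": 1},
    {"offset": [-0.0015, 0, 0], "delta_rot": [0, 0, 0], "claw": 1},
    {"offset": [-0.0015, 0, 0], "delta_rot": [0, 0, 0], "claw": 1},
    {"offset": [-0.0015, 0, 0], "delta_rot": [0, 0, 0], "claw": 1},
    {"offset": [-0.001, 0, 0], "delta_rot": [0, 0, 0], "claw": 1},
    {"offset": [0, 0, 0], "delta_rot": [0, 0, 0], "claw": 1},
  ],
)

```text
time_s: 40.17
eef_pos: [0.5874, -0.0342, 0.0539]
tool_rot: [3.141, -0.001, 3.092]
ft_force: [-3.8, 0.1, 1.3]
grip_width: 0.0384
finger_force: 61.8
```

Request:
play_rows(
  commands=[
    {"offset": [-0.001, 0, 0], "delta_rot": [0, 0, 0], "claw": 1},
    {"offset": [-0.001, 0, 0], "delta_rot": [0, 0, 0], "claw": 1},
    {"offset": [0, 0, 0], "delta_rot": [0, 0, 0], "claw": 1},
    {"offset": [0, 0, 0], "delta_rot": [0, 0, 0], "claw": 1},
  ],
)

```text
time_s: 40.5
eef_pos: [0.5876, -0.0342, 0.0537]
tool_rot: [3.141, -0.005, 3.092]
ft_force: [-15.5, 2.7, 8.3]
grip_width: 0.039
finger_force: 62.7
```

Stopped dead 5 mm short of the nose: blue is too tight. Hold, then withdraw.

Request:
play_rows(
  commands=[
    {"offset": [-0.0007, 0, 0], "delta_rot": [0, 0, 0], "claw": 1},
    {"offset": [0, 0, 0], "delta_rot": [0, 0, 0], "claw": 1},
    {"offset": [0, 0, 0], "delta_rot": [0, 0, 0], "claw": 1},
    {"offset": [0, 0, 0], "delta_rot": [0, 0, 0], "claw": 1},
    {"offset": [0, 0, 0], "delta_rot": [0, 0, 0], "claw": 1},
    {"offset": [0, 0, 0], "delta_rot": [0, 0, 0], "claw": 1},
    {"offset": [0, 0, 0], "delta_rot": [0, 0, 0], "claw": 1},
    {"offset": [0, 0, 0], "delta_rot": [0, 0, 0], "claw": 1},
  ],
)

```text
time_s: 41.17
eef_pos: [0.5877, -0.0342, 0.0536]
tool_rot: [3.141, -0.006, 3.092]
ft_force: [-18.3, 0.7, 9.9]
grip_width: 0.039
finger_force: 62.8
```

Request:
play_rows(
  commands=[
    {"offset": [0, 0, 0], "delta_rot": [0, 0, 0], "claw": 1},
    {"offset": [0, 0, 0], "delta_rot": [0, 0, 0], "claw": 1},
    {"offset": [0, 0, 0], "delta_rot": [0, 0, 0], "claw": 1},
    {"offset": [0, 0, 0], "delta_rot": [0, 0, 0], "claw": 1},
    {"offset": [0, 0, 0], "delta_rot": [0, 0, 0], "claw": 1},
    {"offset": [0, 0, 0], "delta_rot": [0, 0, 0], "claw": 1},
    {"offset": [0, 0, 0], "delta_rot": [0, 0, 0], "claw": 1},
    {"offset": [0, 0, 0], "delta_rot": [0, 0, 0], "claw": 1},
  ],
)

```text
time_s: 41.83
eef_pos: [0.5877, -0.0342, 0.0536]
tool_rot: [3.141, -0.006, 3.092]
ft_force: [-20.0, 1.2, 10.7]
grip_width: 0.039
finger_force: 62.8
```

Request:
play_rows(
  commands=[
    {"offset": [0.004, 0, 0], "delta_rot": [0, 0, 0], "claw": 1},
    {"offset": [0.01, 0, 0], "delta_rot": [0, 0, 0], "claw": 1},
    {"offset": [0.014, 0, 0], "delta_rot": [0, 0, 0], "claw": 1},
    {"offset": [0.017, 0, 0], "delta_rot": [0, 0, 0], "claw": 1},
    {"offset": [0.017, 0, 0], "delta_rot": [0, 0, 0], "claw": 1},
    {"offset": [0.002, 0, 0], "delta_rot": [0, 0, 0], "claw": 1},
    {"offset": [0, 0, 0], "delta_rot": [0, 0, 0], "claw": 1},
  ],
)

```text
time_s: 42.42
eef_pos: [0.5266, -0.0312, 0.0542]
tool_rot: [3.141, 0.0, 3.092]
ft_force: [0.0, 0.4, 0.3]
grip_width: 0.0391
finger_force: 61.4
```

Request:
play_rows(
  commands=[
    {"offset": [0, 0, -0.03], "delta_rot": [0, 0, 0], "claw": 1},
    {"offset": [0, 0, -0.03], "delta_rot": [0, 0, 0], "claw": 1},
    {"offset": [0, 0, -0.02], "delta_rot": [0, 0, 0], "claw": 1},
    {"offset": [0, 0, 0], "delta_rot": [0, 0, 0], "claw": 1},
    {"offset": [0, 0, 0], "delta_rot": [0, 0, 0], "claw": 1},
  ],
)

```text
time_s: 42.83
eef_pos: [0.5278, -0.0312, 0.1347]
tool_rot: [3.141, 0.003, 3.092]
ft_force: [-0.6, -0.3, -2.2]
grip_width: 0.0386
finger_force: 61.5
```

```bash
python3 p.py .57 .2278 .11 -6.9; python3 w.py 18; python3 sl.py 18 blue
```

```text
t 42.8333 [ 0.5278 -0.0312  0.1347] [1.7996e+02 1.5000e-01 1.7719e+02]
OFF mm [-29.4 260.8  25. ] rows>=6.3 ROT [0.05 0.14 4.09] rows>=0.6 q [-0.02  0.78  0.04  1.77 -0.05  0.59  1.57] w 0.0386 F [-0.6 -0.3 -2.2]
42.8333 [ 0.5278 -0.0312  0.1347] [1.7996e+02 1.5000e-01 1.7719e+02] [-0.02  0.78  0.04  1.77 -0.05  0.59  1.57]
top centre tool (array([-0.1,  0. ]), array([60.1, 39.2]), -0.1) ztop at centre -0.0254 tilt deg x,y [0.25 0.07]
```

Request:
play_rows(
  commands=[
    {"offset": [-0.0056, 0.037, 0], "delta_rot": [0, 0, 0], "claw": 1},
    {"offset": [-0.0056, 0.037, 0], "delta_rot": [0, 0, 0], "claw": 1},
    {"offset": [-0.0056, 0.037, 0], "delta_rot": [0, 0, 0], "claw": 1},
    {"offset": [-0.0056, 0.037, 0], "delta_rot": [0, 0, 0], "claw": 1},
    {"offset": [-0.0056, 0.037, 0], "delta_rot": [0, 0, 0], "claw": 1},
    {"offset": [-0.0056, 0.037, 0], "delta_rot": [0, 0, 0], "claw": 1},
    {"offset": [-0.0056, 0.037, 0.02], "delta_rot": [0, 0, 4], "claw": 1},
    {"offset": [0, 0, 0.02], "delta_rot": [0, 0, 0], "claw": 1},
  ],
)

```text
time_s: 43.55
eef_pos: [0.578, 0.2334, 0.0928]
tool_rot: [3.137, -0.0, 3.026]
ft_force: [0.1, 2.1, -0.5]
grip_width: 0.0392
finger_force: 61.5
```

Request:
play_rows(
  commands=[
    {"offset": [0, 0, 0], "delta_rot": [0, 0, 0], "claw": 1},
    {"offset": [0, 0, 0], "delta_rot": [0, 0, 0], "claw": 1},
  ],
)

```text
time_s: 43.72
eef_pos: [0.5779, 0.2242, 0.0931]
tool_rot: [-3.14, -0.002, 3.023]
ft_force: [-0.1, -1.6, 0.3]
grip_width: 0.0395
finger_force: 61.5
```

```bash
python3 p.py .58 .228 .0195 -6.9; python3 w.py 19; python3 sl.py 19 blue
```

```text
t 43.7167 [0.5779 0.2242 0.0931] [-1.7992e+02 -1.2000e-01  1.7320e+02]
OFF mm [-1.8  4.1 73.6] rows>=1.8 ROT [-0.08 -0.12  0.1 ] rows>=0.0 q [-0.48  0.96  0.13  1.45 -0.16  0.75  1.16] w 0.0395 F [-0.1 -1.6  0.3]
43.7167 [0.5779 0.2242 0.0931] [-1.7992e+02 -1.2000e-01  1.7320e+02] [-0.48  0.96  0.13  1.45 -0.16  0.75  1.16]
top centre tool (array([0.2, 0.2]), array([59.6, 39.4]), -0.4) ztop at centre -0.0253 tilt deg x,y [0.29 0.15]
```

View pics/w19.png

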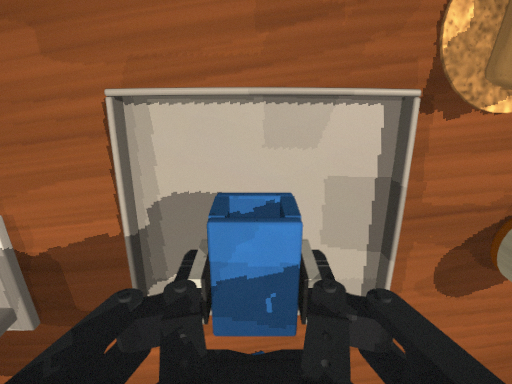

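Blue (255,260) hangs inside the grey tray's outline (105–420 wide, back rim at row 92), clear of the walls. Lower it.

Request:
play_rows(
  commands=[
    {"offset": [-0.0018, 0.003, 0.02], "delta_rot": [0, 0, 0], "claw": 1},
    {"offset": [0, 0, 0.02], "delta_rot": [0, 0, 0], "claw": 1},
    {"offset": [0, 0, 0.02], "delta_rot": [0, 0, 0], "claw": 1},
    {"offset": [0, 0, 0.007], "delta_rot": [0, 0, 0], "claw": 1},
    {"offset": [0, 0, 0], "delta_rot": [0, 0, 0], "claw": 1},
    {"offset": [0, 0, 0], "delta_rot": [0, 0, 0], "claw": 1},
  ],
)

```text
time_s: 44.27
eef_pos: [0.5811, 0.2273, 0.0287]
tool_rot: [3.141, 0.001, 3.022]
ft_force: [0.9, 0.2, -0.9]
grip_width: 0.039
finger_force: 61.5
```

Request:
play_rows(
  commands=[
    {"offset": [0, 0, 0.002], "delta_rot": [0, 0, 0], "claw": 1},
    {"offset": [0, 0, 0.002], "delta_rot": [0, 0, 0], "claw": 1},
    {"offset": [0, 0, 0.001], "delta_rot": [0, 0, 0], "claw": 1},
    {"offset": [0, 0, 0], "delta_rot": [0, 0, 0], "claw": 1},
    {"offset": [0, 0, 0], "delta_rot": [0, 0, 0], "claw": 1},
  ],
)

```text
time_s: 44.68
eef_pos: [0.5805, 0.2277, 0.0227]
tool_rot: [3.141, 0.0, 3.023]
ft_force: [0.2, -0.1, -0.5]
grip_width: 0.0389
finger_force: 61.5
```

Request:
play_rows(
  commands=[
    {"offset": [0, 0, 0.0015], "delta_rot": [0, 0, 0], "claw": 1},
    {"offset": [0, 0, 0.0017], "delta_rot": [0, 0, 0], "claw": 1},
    {"offset": [0, 0, 0], "delta_rot": [0, 0, 0], "claw": 1},
    {"offset": [0, 0, 0], "delta_rot": [0, 0, 0], "claw": 1},
  ],
)

```text
time_s: 45.02
eef_pos: [0.5805, 0.2278, 0.0193]
tool_rot: [3.141, -0.0, 3.023]
ft_force: [-1.0, -0.3, 2.8]
grip_width: 0.0391
finger_force: 61.8
```

Request:
play_rows(
  commands=[
    {"offset": [0, 0, 0], "delta_rot": [0, 0, 0], "claw": 0.4},
    {"offset": [0, 0, 0], "delta_rot": [0, 0, 0], "claw": 0.2},
    {"offset": [0, 0, 0], "delta_rot": [0, 0, 0], "claw": 0},
    {"offset": [0, 0, 0], "delta_rot": [0, 0, 0], "claw": 0},
    {"offset": [0, 0, 0], "delta_rot": [0, 0, 0], "claw": 0},
    {"offset": [0, 0, -0.02], "delta_rot": [0, 0, 0], "claw": 0},
    {"offset": [0, 0, -0.03], "delta_rot": [0, 0, 0], "claw": 0},
    {"offset": [0, 0, -0.03], "delta_rot": [0, 0, 0], "claw": 0},
  ],
)

```text
time_s: 45.68
eef_pos: [0.58, 0.2274, 0.0999]
tool_rot: [-3.141, -0.001, 3.022]
ft_force: [0.7, 0.1, -0.1]
grip_width: 0.085
finger_force: 0.0
```

Request:
play_rows(
  commands=[
    {"offset": [0, 0, -0.04], "delta_rot": [0, 0, 0], "claw": 0},
    {"offset": [0, 0, -0.04], "delta_rot": [0, 0, 0], "claw": 0},
    {"offset": [0.035, -0.02, -0.01], "delta_rot": [0, 0, 0], "claw": 0},
    {"offset": [0.035, -0.02, 0], "delta_rot": [0, 0, 0], "claw": 0},
    {"offset": [0.035, -0.02, 0], "delta_rot": [0, 0, 0], "claw": 0},
    {"offset": [0, 0, 0], "delta_rot": [0, 0, 0], "claw": 0},
    {"offset": [0, 0, 0], "delta_rot": [0, 0, 0], "claw": 0},
  ],
)

```text
time_s: 46.27
eef_pos: [0.4679, 0.18, 0.1898]
tool_rot: [3.141, -0.001, 3.022]
ft_force: [0.9, -0.8, 0.5]
grip_width: 0.0855
finger_force: 0.0
```

Run:
```python
from h import *
from rig import env
a=[]
for n in("scene","side"):
    f=env.grab_frame(n);P=cloud(f);z=P[...,2]
    for c in("red","yellow","blue"):
        for b,ce,ar in blobs(mask(f,c),25):
            Q=P[b&np.isfinite(z)];zt=np.percentile(Q[:,2],90)
            if abs(zt-.045)<.01: print(n,c,ce.round(),zt.round(3),*rect(Q[Q[:,2]>zt-.006]))
    k=(np.hypot(P[...,0]-.48,P[...,1]-.423)<.07)&(z>.04)&(z<.09);print("hedge",*rect(P[k]),np.nanpercentile(z[k],98).round(3))
    y,x=(130,110) if n=="scene" else (85,150)
    a.append(cv2.resize(f["image"][y:y+190,x:x+300 if n=="scene" else x+260,::-1],(400,290)))
cv2.imwrite("pics/fin.png",np.hstack(a));print(env.read_state()["time_s"])
```

```text
scene red [189. 251.] 0.048 [ 604.1 -270.8] [61.7 35.7] 1.0
scene blue [327. 190.] 0.048 [583.6 224.2] [54.9 36.9] -8.8
hedge [479.6 421.6] [82.1 40.9] -15.0 0.082
side red [334. 238.] 0.048 [ 601.7 -272.8] [51.  35.1] -0.5
hedge [477.7 420. ] [75.7 39.4] -16.3 0.084
46.3667
```

View pics/fin.png

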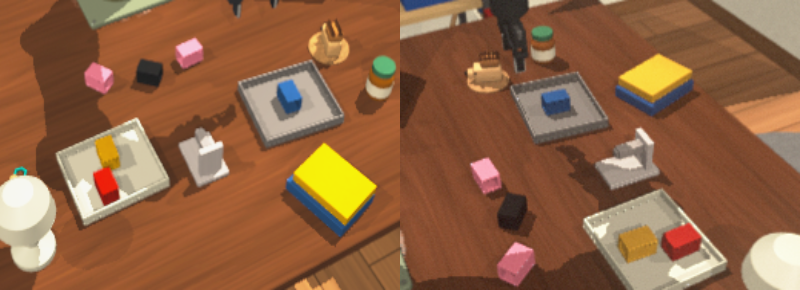

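Red and yellow lie in the white tray ((107,185), (107,152)), blue in the grey tray (290,97), and the hedgehog stands on the coaster (328,45). The bystanders have not moved.

```bash
python3 -c "
from rig import env;print(env.hand_in())"
```

```text
the job is handed in; nothing more can be done
None
```

The hedgehog stands on the coaster; red and yellow went fully home and are in the white tray, blue stopped short and is in the grey tray, there was no green sleeve, and the job was handed in at about 46 s.

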